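Level the craft room's display shelf and hold the spirit level on it

ROBOT

A 7-joint arm with a two-finger parallel gripper is mounted at the origin on the work surface. World frame = base frame: x ahead of the robot, y to its left, z up, the work surface at z = 0. Lengths are in m, angles in degrees, forces in N, time in s.
With the tool pointing down it reaches from about 0.425 to 0.875 m from the base axis. Payload 4.7 kg.
Tool frame: the origin (TCP) lies between the finger pads; the fingertips stand 14 mm ahead of it and the grasp point (between the pads) lies 5 mm behind it (env.tip_reach is the distance from the TCP to the fingertips, in m); z points along the fingers, y is the direction in which the jaws open and shut (so a half turn about z gives the same grasp; the last joint's range is limited). The gripper opens to 87 mm and grips with 3 to 60 N. Pads are 19 mm wide; open, the fingers measure 117 mm over their backs; the gripper's body (75 mm by 190 mm) begins 51 mm behind the grasp point.
Start: joints at [-62.962, 18.392, -4.016, 83.108, 1.295, 78.541, -3.26], TCP at [0.287, 0.583, 0.237] pointing down, gripper open.
Joint ranges: [-163.93, 163.93], [-17.29, 119.83], [-79.2, 71.16], [3.27, 140.29], [-89.18, 269.18], [5.43, 117.66], [-154.24, 154.24]. Speed limits (degrees/s): [147.25, 147.25, 180, 180, 180, 180, 180].

INTERFACE

Orientations are given as [roll, pitch, yaw] about the fixed x, y, z axes, in that order (R = Rz(yaw) Ry(pitch) Rx(roll)).
In Python, from cell import env gives the robot as it stands. The module is installed in compiled form; this text tells all that it offers.
- The arm moves only by the shell command python3 -m pendant 'ROWS' [FORCE]. ROWS is JSON, a list of rows, each an object of numbers: "rx", "ry", "rz": the turn, a rotation vector about the tool's x, y, z in degrees; "tx", "ty", "tz": the shift along the tool's x, y, z in mm; "jaw": the finger opening in mm, from 0 to 87. In form: [{"rx": .., "ry": .., "rz": .., "tx": .., "ty": .., "tz": .., "jaw": ..}, ...]. A call has 1 to 20 rows; each row shifts and turns the commanded pose from where the row before left it, along the tool's axes as they then stand; what a row does not reach is not made up. A row lasts 1/12 s, in which the tool goes at most 41.7 mm and 7.16 degrees, less where a joint would pass 70% of its speed; a pose out of reach is approached as far as the arm can. A call with a gripper value outside its range is refused whole. The fingers move at their own pace and stop on an object; FORCE is the grip in N (left out, the last holds). Time passes only in rows, so rows that do not move let the fingers close. It gives the time, the measured TCP pose, the force and the opening at its end, in the units of the state.
- env.get_obs(): the state, without advancing time (a new reading comes with each control period).
- env.read_camera(name): name is "scene" or "top"; returns a dict with "img" (384x512x3 uint8, red, green, blue), "range_z" (384x512 float32, m along the optical axis (not along the pixel's ray), 0 where there is no reading), "vertical_fov" (degrees; the focal length in pixels is half the picture's height over the tangent of half this angle, whatever the lens; pixels are square), "cx", "cy" (the principal point, pixels), "world_to_cam" (4x4, takes a point from world to camera coordinates). Camera axes: x right, y up, looking along -z (the intrinsics and any distortion apply to the point x, -y, -z); pixel columns grow to the right and rows downward; lengths in m; the calibration is good to about 2 mm. A picture is of the moment at which its call begins.
- env.sign_off(): hands the job in, once; it reports no verdict.
The state is a dict: "time_s": time; "qpos": joint angles; "joint_velocities": joint speeds; "effort": joint torques, N m; "tool_pos": TCP position; "tool_rot": TCP orientation; "force": force on the tool from outside, world axes, zero at the start; "wrist_torque": the same for the moment, N m; "grip_width": finger opening in m.
Only numpy, scipy, OpenCV 4.12 (cv2) and the standard library are available. Lean on these libraries where they do the work, as an engineer would, in place of code of your own. Each camera call takes 0.05 s, during which the arm holds its last target.

TASK

Lay the spirit level along the front of the shelf, midway between the two black knobs, and press it down flat, to see which end of the shelf is low. Then let go and turn the low end's levelling-foot knob clockwise (seen from above) to raise that end until the bubble sits between the two black lines, leaving the other foot and everything else alone. Last, press the level firmly down on the shelf from above, bubble still between the lines, and finish while still pressing, so that a colleague can tighten the lock nut.

Things in the scene. Friction and masses are not known exactly. Their poses are not given: they have to be found in the camera images.
- shelf: Beech shelf board, 170 (x) x 470 (y) x 18 mm, on a screw foot at each end, with a 12 mm wide, 12 mm high strip along its back (+x) edge. Origin: centre of its underside, about 40 mm above the table; top face at z +18 mm. x to the back, y along the length (left seen from the robot). It cannot slide; its tilt follows the feet, and 20 N pressed near the middle of its length does not change it.
- left_foot (a joint): Turn of the left (+y) foot's knob, rad; grows clockwise seen from above. Clockwise raises this end of the shelf, 4 mm a turn (the feet are 390 mm apart). Starts between -0.45 and 0.45, travel -2 to 7; friction 0.08 N m, stays where it is left. If this end is the low one, it is 1.2 to 3 rad of turn too low.
- right_foot (a joint): The same for the foot at the right (-y) end.
- left_knob (a point): Centre of the left knob, at mid-height: black, round, fluted, 40 mm in diameter, 22 mm high, on an upright screw. It lies 27 mm above the shelf's top, at x -45, y +195 mm of the shelf. A lock nut, 30 mm over its corners, lies on the screw 16 to 23 mm below this point.
- right_knob (a point): The same for the right knob, 195 mm to the right of the shelf's centre.
- left_mark (a point): Outer end of the white index line on top of the left knob, 18 mm from its axis.
- right_mark (a point): Outer end of the white index line on top of the right knob, 18 mm from its axis.
- level: Grey bench level, 150 (x) x 26 (y) x 37 mm, 0.42 kg. Origin: centre of its underside. Lower 20 mm: solid bar; on it two end blocks, 24 mm wide, from 30 to 75 mm either side of the middle; between them, open above, a yellow-green vial, 14 mm thick, top at 34 mm, with black lines 6.5 mm either side of its middle and a pale bubble. Starts flat on the table in front of the shelf.
- bubble (a joint): Offset of the 10 mm long bubble from the vial's middle along the level's x axis, m (-0.013 to 0.013); within 0.0015 it is between the lines. It runs to the high end, 2 mm per mrad of tilt: 3.3 mm per radian of a foot's knob. It settles in about 1.5 s.
- stone: Grey granite nut-cracking stone, 70 (x) x 80 (y) x 70 mm, 1.1 kg, at the back of one end of the shelf, about x +45, y +-125 mm of the shelf. Its weight squashes that foot's rubber pad, so its end is the low one. Origin: centre of its underside. Stays where it is.
- basket: Small white plastic basket of cones, 70 x 80 x 42 mm, 0.12 kg, in the same place at the other end of the shelf. Origin: centre of its underside. Stays where it is.
- glue: White glue bottle, 48 mm in diameter, 135 mm high, on the table to the left. Origin: centre of its underside. Not to be moved.
- slice: Slice of a branch, 84 mm in diameter, 14 mm thick, on the table to the right. Origin: centre of its underside. Not to be moved.
- jar: Amber glass jar, 68 mm in diameter, 95 mm high, to the right of the shelf. Origin: centre of its underside. Not to be moved.
- brush_pot: Blue ceramic pot, 72 mm in diameter, 90 mm high, brushes up to 170 mm, to the left of the shelf. Origin: centre of its underside. Not to be moved.
- mallet: Hammer lying on the table to the right of the robot. Origin: on the table, under its middle. Not to be moved.
Not all that is in view belongs to the job. Of the things that look like the level, the smaller one is meant.

How it is judged (in metres and radians):
On the way, in this order (a step that is already met when the one before it is completed fails the run):
1. the level lies along the shelf, midway between the knobs, and is pressed down on it (x of level in the frame of shelf between -0.075 and 0.03 m and y of level in the frame of shelf between -0.05 and 0.05 m and z of level in the frame of shelf between 0.014 and 0.022 m and angle between the x axis of level and the y axis of shelf, either way round below 0.105 rad and angle between level's own z axis and vertical below 0.03 rad and contact force between level and shelf above 7 N and contact force between the fingers and level above 3 N), for 0.2 s.
2. the foot at the low end has been wound until the shelf is level, with the level lying on it (x of level in the frame of shelf between -0.075 and 0.03 m and y of level in the frame of shelf between -0.05 and 0.05 m and z of level in the frame of shelf between 0.014 and 0.022 m and angle between the x axis of level and the y axis of shelf, either way round below 0.105 rad and angle between level's own z axis and vertical below 0.03 rad and angle between shelf's own z axis and vertical below 0.0009 rad and value of joint bubble between -0.0015 and 0.0015 m), for 0.3 s.
At the end, for the whole second after the job is handed in: Level lies along the shelf (6 degrees) midway between the knobs (50 mm), fingers press it so that it bears on the shelf with over 7 N (its weight is 4 N); bubble within 1.5 mm of centre, shelf level within 0.9 mrad; other foot not turned (0.5 rad), stone and basket not shifted (20 mm) (all of step 2 and contact force between level and shelf above 7 N and contact force between the fingers and level above 3 N and distance of each of stone, basket from where it was at the start of the episode below 0.02 m and not ((y of stone in the frame of shelf above 0 m and distance of right_mark from where it was at the start of the episode above 0.01 m) or (y of stone in the frame of shelf below 0 m and distance of left_mark from where it was at the start of the episode above 0.01 m))); the arm keeps its last pose, push and grip.
It fails at once if the foot at the high end (away from the stone) is turned ((y of stone in the frame of shelf above 0 m and distance of right_mark from where it was at the start of the episode above 0.01 m) or (y of stone in the frame of shelf below 0 m and distance of left_mark from where it was at the start of the episode above 0.01 m)).
It fails at once if the stone or the basket on the shelf is shifted by more than 20 mm (distance of any of stone, basket from where it was at the start of the episode above 0.02 m).
It fails at once if a bystander on the table is shifted by more than 30 mm (distance of any of glue, slice, jar, brush_pot, mallet from where it was at the start of the episode above 0.03 m).
It also fails if it takes over 64 s, if anything falls off the work surface, if the arm or the gripper's body presses on something with over 40 N, if the wrist force passes 120 N, or if a joint passes its speed limit or range.

## Working session

There is one attempt and no reset: what is moved stays moved. The work goes in short steps, Python scripts to look and compute and a shell command to move; the robot and the scene stay as the last step left them, time stands still between calls to the robot, and variables do not carry over. Pictures are saved under pics/ and viewed, and the job is handed in when it is done.

```bash
ls; mkdir -p pics; python3 - <<'E'
from cell import env
import cv2,numpy as np
o=env.get_obs()
for k,v in o.items(): print(k,np.round(v,4))
for n in("scene","top"):
    c=env.read_camera(n); cv2.imwrite(f"pics/{n}0.png",cv2.resize(c["img"][:,:,::-1],(768,576),interpolation=cv2.INTER_CUBIC))
    np.savez(f"{n}0.npz",**c)
    print(n,c["vertical_fov"],c["cx"],c["cy"],[k for k in c]);print(np.round(c["world_to_cam"],4))
E
```

```text
pics
time_s 0.0
qpos [-62.9633  18.4399  -4.0149  83.1733   1.2982  78.5419  -3.2596]
joint_velocities [-0.0222  0.0073  0.0142 -0.0356  0.0134 -0.1362  0.0196]
effort [ 1.00000e-04 -4.91296e+01 -4.03500e-01 -3.12525e+01 -6.37000e-02
  4.39000e-02  2.00000e-04]
tool_pos [0.2871 0.5826 0.2355]
tool_rot [-1.798903e+02  9.100000e-03  1.537735e+02]
force [-0.4989 -0.2736 -0.3572]
wrist_torque [ 0.0332 -0.0418 -0.0142]
grip_width 0.0871
scene 52.70599545616256 251.13898360060958 190.20205812086272 ['img', 'range_z', 'vertical_fov', 'cx', 'cy', 'world_to_cam']
[[ 0.169   0.9855 -0.0165 -0.0868]
 [-0.7315  0.1367  0.6681  0.2927]
 [ 0.6606 -0.1008  0.7439 -1.6713]
 [ 0.      0.      0.      1.    ]]
top 55.906077137870724 259.81397338009543 188.68191296979876 ['img', 'range_z', 'vertical_fov', 'cx', 'cy', 'world_to_cam']
[[-9.0000e-03 -1.0000e+00  8.0000e-04  1.9500e-02]
 [ 9.9880e-01 -8.9000e-03  4.8400e-02 -4.7170e-01]
 [-4.8400e-02  1.2000e-03  9.9880e-01 -1.2926e+00]
 [ 0.0000e+00  0.0000e+00  0.0000e+00  1.0000e+00]]
```

View pics/scene0.png

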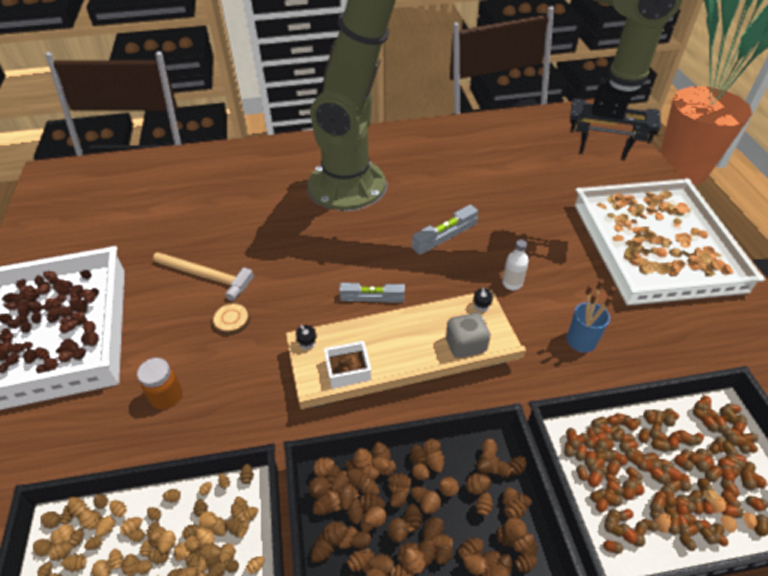

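View pics/top0.png

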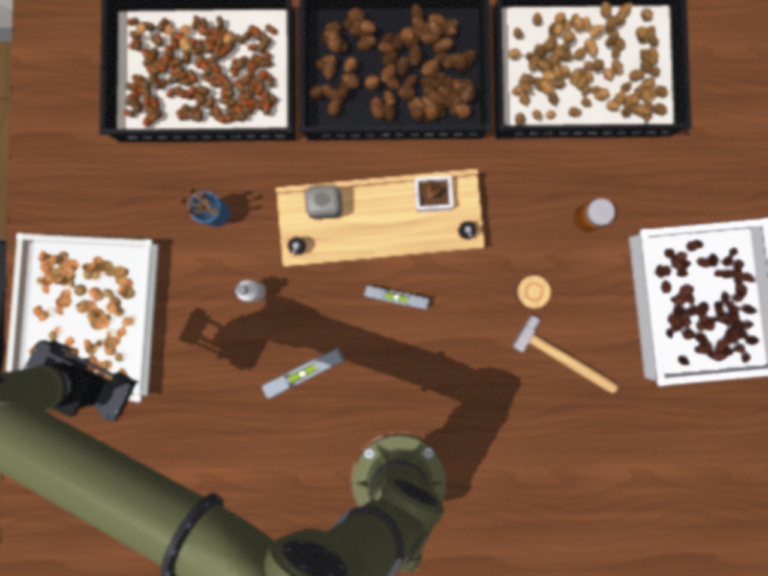

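Stone (322,202 in the top picture) is at the left end, so the left knob at (297,245) is the one. The smaller level is at (397,297), the basket at (434,193), and the right knob at (468,230). Now measuring.

```bash
cat > h.py <<'E'
import numpy as np,cv2
from cell import env
def cam(n): return env.read_camera(n)
def K(c):
    f=c["img"].shape[0]/2/np.tan(np.radians(c["vertical_fov"])/2); return f
def ray(c,u,v,z):
    f=K(c);W=np.asarray(c["world_to_cam"]);R=W[:3,:3];t=W[:3,3]
    d=R.T@np.array([(u-c["cx"])/f,-(v-c["cy"])/f,-1.]);o=-R.T@t
    return o+d*(z-o[2])/d[2]
def dep(c,u,v):
    f=K(c);W=np.asarray(c["world_to_cam"]);r=float(c["range_z"][int(round(v)),int(round(u))])
    p=np.array([(u-c["cx"])/f*r,-(v-c["cy"])/f*r,-r]);return W[:3,:3].T@(p-W[:3,3])
def cloud(c):
    f=K(c);W=np.asarray(c["world_to_cam"]);r=c["range_z"].astype(float)
    v,u=np.mgrid[:r.shape[0],:r.shape[1]]
    p=np.stack([(u-c["cx"])/f*r,-(v-c["cy"])/f*r,-r],-1)
    return (p-W[:3,3])@W[:3,:3]
E
python3 - <<'E'
from h import *
for n in("top","scene"):
    c=dict(np.load(n+"0.npz"));P=cloud(c)
    hsv=cv2.cvtColor(c["img"],cv2.COLOR_RGB2HSV)
    ok=c["range_z"]>0
    reg=(P[...,0]>.3)&(P[...,0]<.75)&(abs(P[...,1])<.35)&ok
    print(n,"table z",np.median(P[...,2][reg]))
    m=reg&(P[...,2]>.05)&(P[...,2]<.072)&(P[...,0]>.45)
    p=P[m]; r=cv2.minAreaRect((p[:,:2]*1000).astype(np.float32));print("shelf",m.sum(),r,"z med",np.median(p[:,2]))
    A=np.c_[p[:,:2],np.ones(len(p))];
    y=hsv
    vial=(y[...,0]>28)&(y[...,0]<45)&(y[...,1]>120)&(y[...,2]>100)&reg
    k,l,s,ce=cv2.connectedComponentsWithStats(vial.astype(np.uint8))
    for i in range(1,k):
        if s[i,4]>8: print("vial",ce[i],s[i,4],ray(c,*ce[i],.03).round(4))
    m=reg&(P[...,2]>.08)&(y[...,2]<60)
    k,l,s,ce=cv2.connectedComponentsWithStats(m.astype(np.uint8))
    for i in range(1,k):
        if s[i,4]>20: print("dark",ce[i],s[i,4],P[l==i].mean(0).round(4),P[l==i].max(0).round(4))
    m=reg&(P[...,2]>.012)&(P[...,2]<.045)&(y[...,1]<90)
    k,l,s,ce=cv2.connectedComponentsWithStats(m.astype(np.uint8))
    for i in range(1,k):
        if s[i,4]>60:
            q=P[l==i];print("grey",ce[i],s[i,4],cv2.minAreaRect((q[:,:2]*1000).astype(np.float32)),q[:,2].max())
E
```

```text
top table z 0.0015510352654714392
shelf 5702 ((616.4385986328125, 75.53091430664062), (230.42483520507812, 557.8355102539062), 11.309638977050781) z med 0.057845670308803596
vial [259.63636364 196.90909091] 11 [0.4417 0.0162 0.03  ]
dark [311.2  152.24] 25 [ 0.5898 -0.1598  0.0959] [ 0.601  -0.1456  0.1004]
grey [263.42599278 197.64259928] 277 ((439.3125, 2.3956069946289062), (148.87271118164062, 26.05055809020996), 77.48951721191406) 0.04307241843220256
grey [350.485 221.935] 200 ((348.31292724609375, -309.2594299316406), (32.81074905395508, 87.21025085449219), 57.50646209716797) 0.030751334650313593
scene table z 0.0013396058020480896
shelf 5533 ((617.0821533203125, 83.37442016601562), (232.4925994873047, 576.2853393554688), 11.119768142700195) z med 0.05769778759275102
vial [247.4893617  192.65957447] 47 [4.394e-01 2.000e-04 3.000e-02]
dark [321.46987952 198.79518072] 83 [0.5642 0.2235 0.0923] [0.5803 0.2431 0.1004]
dark [203.62244898 223.84693878] 98 [ 0.597  -0.1609  0.0936] [ 0.6106 -0.1436  0.0992]
grey [283.33333333 161.98809524] 84 ((312.324462890625, 159.47360229492188), (53.62080001831055, 23.810304641723633), 89.38395690917969) 0.04490852259984316
grey [159.26011561 188.31213873] 173 ((349.6029968261719, -311.435791015625), (38.42436218261719, 87.33478546142578), 58.851009368896484) 0.03047111355122321
grey [340.79220779 186.8961039 ] 77 ((470.15789794921875, 328.3865661621094), (42.855655670166016, 20.98393440246582), 48.331092834472656) 0.04489080651862323
grey [247.65653495 194.35258359] 329 ((441.8970642089844, 1.28057861328125), (148.9279022216797, 29.803495407104492), 76.63554382324219) 0.04059680720320448
```

```bash
python3 - <<'E'
from h import *
c=dict(np.load("top0.npz"))
a=c["img"][110:220,180:340,::-1];cv2.imwrite("pics/crop_t.png",cv2.resize(a,None,fx=5,fy=5,interpolation=cv2.INTER_CUBIC))
c=dict(np.load("scene0.npz"))
a=c["img"][170:280,185:355,::-1];cv2.imwrite("pics/crop_s.png",cv2.resize(a,None,fx=4.7,fy=4.7,interpolation=cv2.INTER_CUBIC))
E
```

```text
(no output)
```

View pics/crop_t.png

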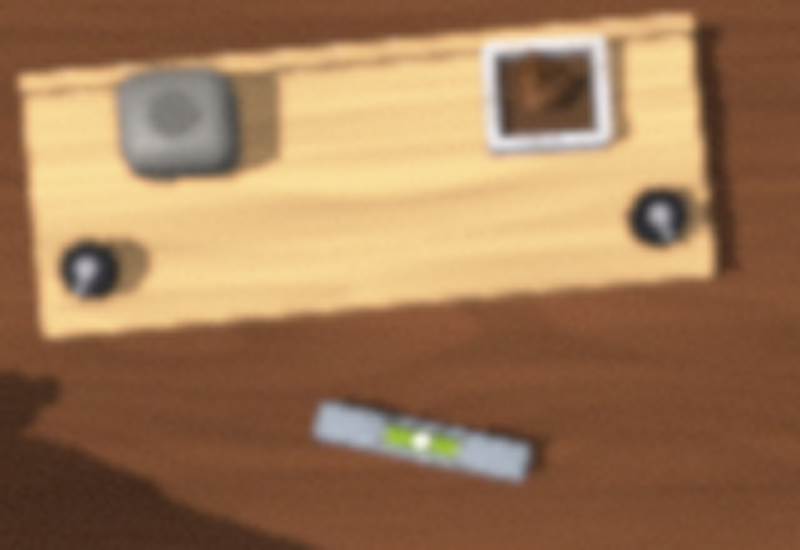

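View pics/crop_s.png

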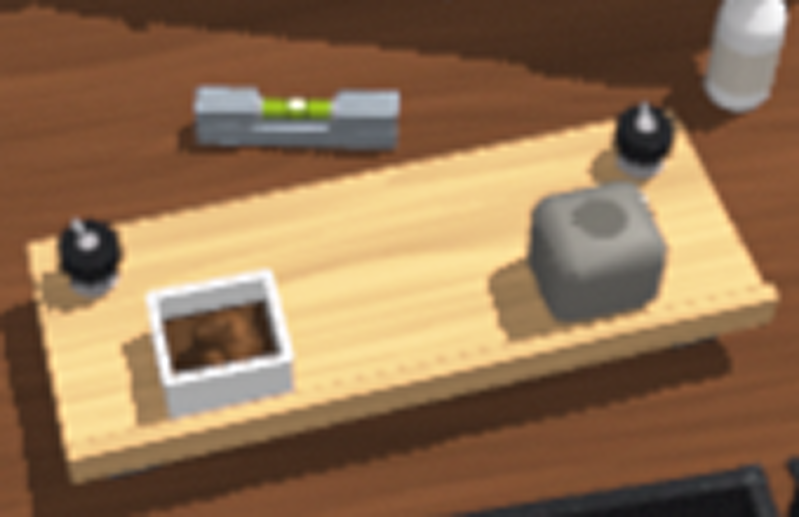

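```bash
python3 - <<'E'
from h import *
ps={}
for n,reg in(("top",((185,212,150,178),(300,325,140,168))),("scene",((308,335,186,214),(192,216,210,236)))):
    c=dict(np.load(n+"0.npz"));g=cv2.cvtColor(c["img"],cv2.COLOR_RGB2HSV)
    for nm,(a,b,d,e) in zip("LR",reg):
        m=np.zeros(g.shape[:2],np.uint8);m[d:e,a:b]=(g[d:e,a:b,2]<75)
        k,l,s,ce=cv2.connectedComponentsWithStats(m);i=1+np.argmax(s[1:,4])
        mm=(l==i).astype(np.uint8);h=cv2.findContours(mm,0,2)[0][0];M=cv2.moments(cv2.convexHull(h))
        u,v=M["m10"]/M["m00"],M["m01"]/M["m00"]
        p=ray(c,u,v,.088);print(n,nm,u,v,s[i],p.round(4));ps[n+nm]=p
for n in("top","scene"):
    d=ps[n+"L"]-ps[n+"R"];print(n,np.linalg.norm(d),np.degrees(np.arctan2(-d[0],d[1])),(ps[n+"L"]+ps[n+"R"])/2)
for n in("top","scene"):
    c=dict(np.load(n+"0.npz"));P=cloud(c);g=cv2.cvtColor(c["img"],cv2.COLOR_RGB2HSV)
    m=(g[...,2]>165)&(g[...,1]>60)&(P[...,2]>.045)&(P[...,2]<.085)&(P[...,0]>.5)&(P[...,0]<.75)&(abs(P[...,1])<.35)&(c["range_z"]>0)
    k,l,s,ce=cv2.connectedComponentsWithStats(m.astype(np.uint8));i=1+np.argmax(s[1:,4])
    q=P[l==i];q=q[:,:2]*1000;print(n,len(q),cv2.minAreaRect(q.astype(np.float32)))
    m=(g[...,1]<60)&(P[...,2]>.012)&(P[...,2]<.15)&(P[...,0]>.4)&(P[...,0]<.8)&(abs(P[...,1])<.45)&(c["range_z"]>0)
    k,l,s,ce=cv2.connectedComponentsWithStats(m.astype(np.uint8))
    for i in range(1,k):
        if s[i,4]>60: print(P[l==i].min(0).round(3),P[l==i].max(0).round(3))
E
```

```text
top L 197.9915254237288 163.22881355932202 [193 159  10  10  39] [0.5567 0.225  0.088 ]
top R 311.3474576271187 152.78813559322035 [307 149  10   9  38] [ 0.589  -0.1614  0.088 ]
scene L 323.6580310880829 193.81692573402418 [314 186  21  19 180] [0.5413 0.2383 0.088 ]
scene R 203.470189701897 223.47154471544715 [198 217  12  14 116] [ 0.5911 -0.1615  0.088 ]
top 0.38773280913356273 4.783175690143236 [0.57287792 0.03182402 0.088     ]
scene 0.40282757548528936 7.100817570567671 [0.56622893 0.038399   0.088     ]
top 5457 ((623.661865234375, 38.788848876953125), (182.78297424316406, 470.2255554199219), 4.86362886428833)
[ 0.636 -0.135  0.053] [ 0.718 -0.042  0.106]
[0.618 0.125 0.084] [0.683 0.2   0.133]
[ 0.602 -0.45   0.086] [ 0.652 -0.433  0.102]
[ 0.573 -0.177  0.09 ] [ 0.601 -0.145  0.102]
[0.539 0.21  0.088] [0.57  0.241 0.1  ]
[0.433 0.317 0.013] [0.479 0.362 0.139]
[ 0.412 -0.07   0.014] [0.467 0.076 0.043]
scene 4505 ((624.063232421875, 38.39344787597656), (186.02125549316406, 469.5908508300781), 4.773446083068848)
[0.444 0.316 0.013] [0.485 0.361 0.137]
[ 0.414 -0.072  0.012] [0.468 0.076 0.041]
[0.54  0.209 0.057] [0.58  0.244 0.1  ]
[0.622 0.123 0.071] [0.693 0.199 0.131]
[ 0.568 -0.178  0.057] [ 0.611 -0.144  0.099]
[ 0.6   -0.128  0.052] [ 0.712 -0.039  0.105]
[ 0.603 -0.45   0.082] [ 0.654 -0.434  0.1  ]
```

```bash
cat >> h.py <<'E'
def go(x,y,z,n,yaw=None):
    from scipy.spatial.transform import Rotation as R
    o=env.get_obs();r=R.from_euler("xyz",o["tool_rot"],degrees=True)
    d=r.inv().apply(np.array([x,y,z])-o["tool_pos"])*1000
    print("t",round(o["time_s"],2),"pos",o["tool_pos"].round(4),"rot",np.round(o["tool_rot"],2),"F",o["force"].round(1),"q",np.round(o["qpos"],0),"w",o["grip_width"])
    print("total",d.round(1),"per row",(d/n).round(2))
    if yaw is not None: print("rz total",(o["tool_rot"][2]-yaw+180)%360-180)
E
python3 -c "
from h import *
go(.40,.25,.235,12,77.3)"
```

```text
t 0.1 pos [0.2871 0.5826 0.2356] rot [-1.7990e+02  1.0000e-02  1.5377e+02] F [-0.5 -0.3  0.2] q [-63.  18.  -4.  83.   1.  79.  -3.] w 0.08728296098716877
total [-248.3 -248.5    1. ] per row [-20.69 -20.71   0.08]
rz total 76.47012333697359
```

```bash
python3 -m pendant '[{"tx":-20.7,"ty":-20.7},{"tx":-20.7,"ty":-20.7},{"tx":-20.7,"ty":-20.7},{"tx":-20.7,"ty":-20.7},{"tx":-20.7,"ty":-20.7},{"tx":-20.7,"ty":-20.7},{"tx":-20.7,"ty":-20.7},{"tx":-20.7,"ty":-20.7},{"tx":-20.7,"ty":-20.7},{"tx":-20.7,"ty":-20.7},{"tx":-20.7,"ty":-20.7},{"tx":-20.7,"ty":-20.7}]' && python3 -m pendant '[{"rz":7},{"rz":7},{"rz":7},{"rz":7},{"rz":7},{"rz":7},{"rz":7},{"rz":7},{"rz":7},{"rz":7},{"rz":6.5,"jaw":60}]'; python3 -c "
from h import *
go(.4405,.002,.15,10,77.3)"
```

```text
t 0.1 pos [0.2871 0.5826 0.2356] rot [-1.7990e+02  1.0000e-02  1.5377e+02] F [-0.5 -0.3  0.2] q [-63.  18.  -4.  83.   1.  79.  -3.] w 0.08728296098716877
total [-394.2 -452.9   86.4] per row [-39.42 -45.29   8.64]
rz total 76.47012333697359invalid input at $[0]: expected keys rx, ry, rz, tx, ty, tz, jaw
```

```bash
python3 -m pendant '[{"rx":0,"ry":0,"rz":0,"tx":-20.7,"ty":-20.7,"tz":0,"jaw":60},{"rx":0,"ry":0,"rz":0,"tx":-20.7,"ty":-20.7,"tz":0,"jaw":60},{"rx":0,"ry":0,"rz":0,"tx":-20.7,"ty":-20.7,"tz":0,"jaw":60},{"rx":0,"ry":0,"rz":0,"tx":-20.7,"ty":-20.7,"tz":0,"jaw":60},{"rx":0,"ry":0,"rz":0,"tx":-20.7,"ty":-20.7,"tz":0,"jaw":60},{"rx":0,"ry":0,"rz":0,"tx":-20.7,"ty":-20.7,"tz":0,"jaw":60},{"rx":0,"ry":0,"rz":0,"tx":-20.7,"ty":-20.7,"tz":0,"jaw":60},{"rx":0,"ry":0,"rz":0,"tx":-20.7,"ty":-20.7,"tz":0,"jaw":60},{"rx":0,"ry":0,"rz":0,"tx":-20.7,"ty":-20.7,"tz":0,"jaw":60},{"rx":0,"ry":0,"rz":0,"tx":-20.7,"ty":-20.7,"tz":0,"jaw":60},{"rx":0,"ry":0,"rz":0,"tx":-20.7,"ty":-20.7,"tz":0,"jaw":60},{"rx":0,"ry":0,"rz":0,"tx":-20.7,"ty":-20.7,"tz":0,"jaw":60}]' && python3 -c "
from h import *
go(.4405,.002,.15,10,77.3)"
```

```text
time_s: 1.1
tool_pos: [0.4004, 0.2489, 0.2363]
tool_rot: [-180.0, -0.0, 153.8]
force: [0.7, -0.0, -0.1]
grip_width: 0.0597
t 1.1 pos [0.4004 0.2489 0.2363] rot [-1.7998e+02 -1.0000e-02  1.5377e+02] F [ 0.7 -0.  -0.1] q [-44.  -4.   9. 108.   1.  76.  28.] w 0.05967894515104438
total [-145.1 -203.7   86.3] per row [-14.51 -20.37   8.63]
rz total 76.47287714244027
```

```bash
python3 -m pendant '[{"rx":0,"ry":0,"rz":7,"tx":0,"ty":0,"tz":0,"jaw":60},{"rx":0,"ry":0,"rz":7,"tx":0,"ty":0,"tz":0,"jaw":60},{"rx":0,"ry":0,"rz":7,"tx":0,"ty":0,"tz":0,"jaw":60},{"rx":0,"ry":0,"rz":7,"tx":0,"ty":0,"tz":0,"jaw":60},{"rx":0,"ry":0,"rz":7,"tx":0,"ty":0,"tz":0,"jaw":60},{"rx":0,"ry":0,"rz":7,"tx":0,"ty":0,"tz":0,"jaw":60},{"rx":0,"ry":0,"rz":7,"tx":0,"ty":0,"tz":0,"jaw":60},{"rx":0,"ry":0,"rz":7,"tx":0,"ty":0,"tz":0,"jaw":60},{"rx":0,"ry":0,"rz":7,"tx":0,"ty":0,"tz":0,"jaw":60},{"rx":0,"ry":0,"rz":7,"tx":0,"ty":0,"tz":0,"jaw":60},{"rx":0,"ry":0,"rz":6.5,"tx":0,"ty":0,"tz":0,"jaw":60}]' && python3 -c "
from h import *
go(.4405,.002,.15,9,77.3)"
```

```text
time_s: 2.02
tool_pos: [0.4001, 0.2503, 0.2362]
tool_rot: [-180.0, 0.0, 76.9]
force: [0.6, 0.2, 0.8]
grip_width: 0.0602
t 2.02 pos [0.4001 0.2503 0.2362] rot [-1.7997e+02  3.0000e-02  7.6930e+01] F [0.6 0.2 0.8] q [-42.  -3.   6. 108.   0.  76. -49.] w 0.060163421491168344
total [-232.7   95.6   86.3] per row [-25.85  10.62   9.58]
rz total -0.3714301997310656
```

```bash
python3 -m pendant '[{"rx":0,"ry":0,"rz":0,"tx":-25.85,"ty":10.6,"tz":9.5,"jaw":60},{"rx":0,"ry":0,"rz":0,"tx":-25.85,"ty":10.6,"tz":9.5,"jaw":60},{"rx":0,"ry":0,"rz":0,"tx":-25.85,"ty":10.6,"tz":9.5,"jaw":60},{"rx":0,"ry":0,"rz":0,"tx":-25.85,"ty":10.6,"tz":9.5,"jaw":60},{"rx":0,"ry":0,"rz":0,"tx":-25.85,"ty":10.6,"tz":9.5,"jaw":60},{"rx":0,"ry":0,"rz":0,"tx":-25.85,"ty":10.6,"tz":9.5,"jaw":60},{"rx":0,"ry":0,"rz":0,"tx":-25.85,"ty":10.6,"tz":9.5,"jaw":60},{"rx":0,"ry":0,"rz":0,"tx":-25.85,"ty":10.6,"tz":9.5,"jaw":60},{"rx":0,"ry":0,"rz":0,"tx":-25.85,"ty":10.6,"tz":9.5,"jaw":60},{"rx":0,"ry":0,"rz":-0.3,"tx":0,"ty":0,"tz":0,"jaw":60}]' && python3 -c "
from h import *
go(.4405,.002,.018,6,77.3)"
```

```text
time_s: 2.85
tool_pos: [0.4411, -0.0034, 0.1493]
tool_rot: [-179.9, 0.2, 77.1]
force: [-0.6, -0.5, -0.1]
grip_width: 0.06
t 2.85 pos [ 0.4411 -0.0034  0.1493] rot [-179.88    0.18   77.14] F [-0.6 -0.5 -0.1] q [-28.  -4.  24. 118.   2.  66. -18.] w 0.060010504478938895
total [  5.5  -1.6 131.3] per row [ 0.92 -0.26 21.88]
rz total -0.15757608671910361
```

```bash
python3 -m pendant '[{"rx":0,"ry":0,"rz":0,"tx":0,"ty":0,"tz":22,"jaw":60},{"rx":0,"ry":0,"rz":0,"tx":0,"ty":0,"tz":22,"jaw":60},{"rx":0,"ry":0,"rz":0,"tx":0,"ty":0,"tz":22,"jaw":60},{"rx":0,"ry":0,"rz":0,"tx":0,"ty":0,"tz":10,"jaw":60},{"rx":0,"ry":0,"rz":0,"tx":0,"ty":0,"tz":0,"jaw":60}]' && python3 -c "
from h import *
go(.4405,.002,.018,4,77.3)
c=cam('scene');cv2.imwrite('pics/s1.png',cv2.resize(c['img'][130:260,160:330,::-1],None,fx=4.5,fy=4.5,interpolation=cv2.INTER_CUBIC))"
```

```text
time_s: 3.27
tool_pos: [0.4399, 0.0025, 0.0729]
tool_rot: [-179.7, 0.1, 77.6]
force: [0.5, -0.3, 0.3]
grip_width: 0.0603
t 3.27 pos [0.4399 0.0025 0.0729] rot [-1.7973e+02  1.2000e-01  7.7580e+01] F [ 0.5 -0.3  0.3] q [-28.   2.  25. 123.  -1.  56. -15.] w 0.06028370073364585
total [-0.2  0.9 54.8] per row [-0.06  0.23 13.71]
rz total 0.28171483681563814
```

View pics/s1.png

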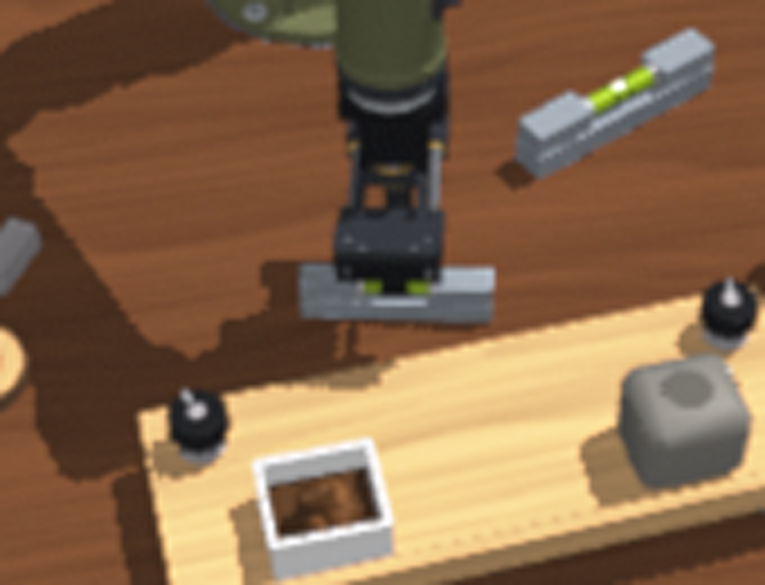

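The far finger stands centred over the vial (about 391 against 397), so I go down and grip.

```bash
python3 -m pendant '[{"rx":0,"ry":0,"rz":0.3,"tx":0,"ty":0,"tz":14,"jaw":60},{"rx":0,"ry":0,"rz":0,"tx":0,"ty":0,"tz":14,"jaw":60},{"rx":0,"ry":0,"rz":0,"tx":0,"ty":0,"tz":14,"jaw":60},{"rx":0,"ry":0,"rz":0,"tx":0,"ty":0,"tz":12.5,"jaw":60},{"rx":0,"ry":0,"rz":0,"tx":0,"ty":0,"tz":0,"jaw":60},{"rx":0,"ry":0,"rz":0,"tx":0,"ty":0,"tz":0,"jaw":0},{"rx":0,"ry":0,"rz":0,"tx":0,"ty":0,"tz":0,"jaw":0},{"rx":0,"ry":0,"rz":0,"tx":0,"ty":0,"tz":0,"jaw":0},{"rx":0,"ry":0,"rz":0,"tx":0,"ty":0,"tz":0,"jaw":0},{"rx":0,"ry":0,"rz":0,"tx":0,"ty":0,"tz":0,"jaw":0}]' 30 && python3 -c "
from h import *
go(.4405,.002,.018,4,77.3)"
```

```text
time_s: 4.15
tool_pos: [0.4427, 0.0027, 0.0213]
tool_rot: [179.9, -0.0, 77.3]
force: [-2.6, 1.1, 2.3]
grip_width: 0.0346
t 4.15 pos [0.4427 0.0027 0.0213] rot [ 1.7994e+02 -4.0000e-02  7.7270e+01] F [-2.6  1.1  2.3] q [-27.   7.  25. 125.  -4.  49. -13.] w 0.034617734931084006
total [-1.1 -2.   3.3] per row [-0.28 -0.49  0.82]
rz total -0.028328854900053102
```

```bash
python3 -m pendant '[{"rx":0,"ry":0,"rz":0,"tx":0,"ty":0,"tz":0,"jaw":0},{"rx":0,"ry":0,"rz":0,"tx":0,"ty":0,"tz":0,"jaw":0},{"rx":0,"ry":0,"rz":0,"tx":0,"ty":0,"tz":0,"jaw":0},{"rx":0,"ry":0,"rz":0,"tx":0,"ty":0,"tz":0,"jaw":0}]' && python3 -c "
from h import *
go(.589,.0335,.12,10,94.8)"
```

```text
time_s: 4.48
tool_pos: [0.441, 0.0028, 0.0206]
tool_rot: [-179.9, -0.0, 77.3]
force: [-4.1, 1.7, 6.2]
grip_width: 0.0257
t 4.48 pos [0.441  0.0028 0.0206] rot [-179.85   -0.     77.28] F [-4.1  1.7  6.2] q [-27.   7.  25. 125.  -4.  49. -13.] w 0.02569484841002002
total [ 62.5 137.3 -99.7] per row [ 6.25 13.73 -9.97]
rz total -17.524072258332296
```

```bash
python3 -m pendant '[{"rx":0,"ry":0,"rz":0,"tx":0,"ty":0,"tz":-15,"jaw":0},{"rx":0,"ry":0,"rz":0,"tx":0,"ty":0,"tz":-25,"jaw":0},{"rx":0,"ry":0,"rz":-3.5,"tx":0,"ty":0,"tz":-25,"jaw":0},{"rx":0,"ry":0,"rz":-3.5,"tx":0,"ty":0,"tz":-25,"jaw":0},{"rx":0,"ry":0,"rz":-3.5,"tx":0,"ty":0,"tz":-15,"jaw":0},{"rx":0,"ry":0,"rz":-3.5,"tx":0,"ty":0,"tz":0,"jaw":0},{"rx":0,"ry":0,"rz":-3.5,"tx":0,"ty":0,"tz":0,"jaw":0},{"rx":0,"ry":0,"rz":0,"tx":0,"ty":0,"tz":0,"jaw":0}]' && python3 -c "
from h import *
go(.589,.0335,.12,7,94.8)"
```

```text
time_s: 5.15
tool_pos: [0.4419, 0.0024, 0.1252]
tool_rot: [180.0, 0.0, 94.9]
force: [0.3, -0.1, -4.0]
grip_width: 0.0259
t 5.15 pos [0.4419 0.0024 0.1252] rot [179.99   0.    94.85] F [ 0.3 -0.1 -4. ] q [-29.  -3.  25. 120.   1.  63.   0.] w 0.025908920310653605
total [ 18.6 149.2   5.2] per row [ 2.66 21.31  0.75]
rz total 0.05174115500210519
```

```bash
python3 -m pendant '[{"rx":0,"ry":0,"rz":0,"tx":2.7,"ty":21.3,"tz":0,"jaw":0},{"rx":0,"ry":0,"rz":0,"tx":2.7,"ty":21.3,"tz":0,"jaw":0},{"rx":0,"ry":0,"rz":0,"tx":2.7,"ty":21.3,"tz":0,"jaw":0},{"rx":0,"ry":0,"rz":0,"tx":2.7,"ty":21.3,"tz":0,"jaw":0},{"rx":0,"ry":0,"rz":0,"tx":2.7,"ty":21.3,"tz":0,"jaw":0},{"rx":0,"ry":0,"rz":0,"tx":2.7,"ty":21.3,"tz":0,"jaw":0},{"rx":0,"ry":0,"rz":0,"tx":2.7,"ty":21.3,"tz":0,"jaw":0},{"rx":0,"ry":0,"rz":0,"tx":0,"ty":0,"tz":15,"jaw":0},{"rx":0,"ry":0,"rz":0,"tx":0,"ty":0,"tz":15,"jaw":0},{"rx":0,"ry":0,"rz":0,"tx":0,"ty":0,"tz":0,"jaw":0},{"rx":0,"ry":0,"rz":0,"tx":0,"ty":0,"tz":0,"jaw":0}]' && python3 -c "
from h import *
go(.589,.0335,.0785,7,94.8)
for n in('scene','top'):
  c=cam(n);a=c['img'][130:260,160:330] if n=='scene' else c['img'][100:210,170:340];cv2.imwrite('pics/%s2.png'%n,cv2.resize(a[:,:,::-1],None,fx=4.5,fy=4.5,interpolation=cv2.INTER_CUBIC))"
```

```text
time_s: 6.07
tool_pos: [0.5877, 0.0335, 0.0937]
tool_rot: [-179.8, 0.0, 94.7]
force: [0.1, -0.3, -4.5]
grip_width: 0.0258
t 6.07 pos [0.5877 0.0335 0.0937] rot [-1.7978e+02  5.0000e-02  9.4700e+01] F [ 0.1 -0.3 -4.5] q [-27.  18.  25. 102.  -9.  62.   6.] w 0.025824886448394858
total [-0.1  1.3 15.2] per row [-0.01  0.19  2.18]
rz total -0.0988677916016627
```

View pics/scene2.png

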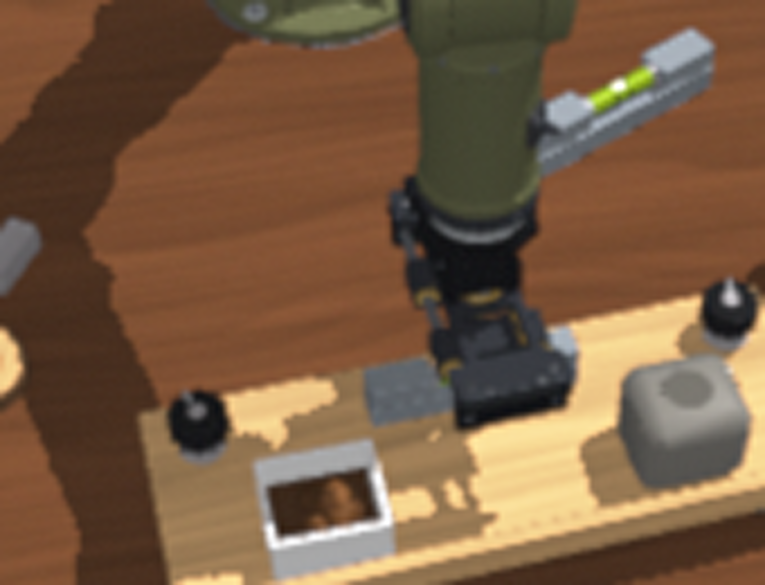

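View pics/top2.png

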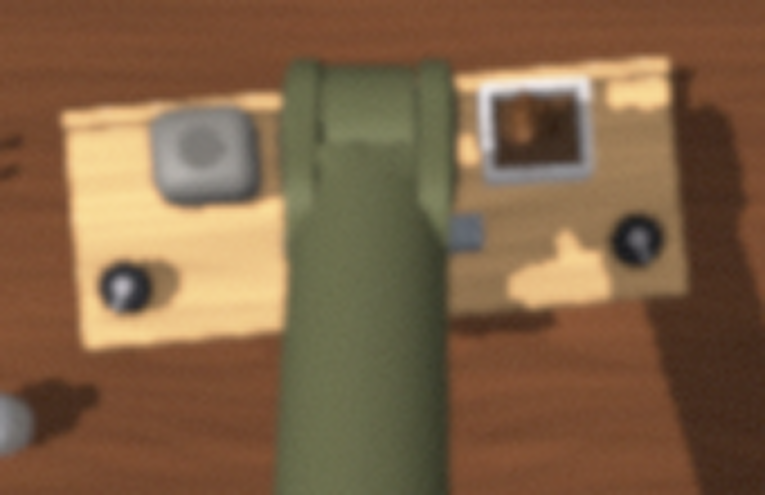

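```bash
python3 -m pendant '[{"rx":0,"ry":0,"rz":0,"tx":0,"ty":1,"tz":6,"jaw":0},{"rx":0,"ry":0,"rz":0,"tx":0,"ty":0,"tz":5,"jaw":0},{"rx":0,"ry":0,"rz":0,"tx":0,"ty":0,"tz":3,"jaw":0},{"rx":0,"ry":0,"rz":0,"tx":0,"ty":0,"tz":2,"jaw":0},{"rx":0,"ry":0,"rz":0,"tx":0,"ty":0,"tz":0,"jaw":0},{"rx":0,"ry":0,"rz":0,"tx":0,"ty":0,"tz":0,"jaw":0}]' && python3 -c "
from h import *
go(.589,.0335,.0785,7,94.8)"
```

```text
time_s: 6.67
tool_pos: [0.5901, 0.0338, 0.0795]
tool_rot: [-180.0, -0.0, 94.8]
force: [0.1, 0.9, -3.5]
grip_width: 0.0258
t 6.67 pos [0.5901 0.0338 0.0795] rot [-180.     -0.     94.77] F [ 0.1  0.9 -3.5] q [-26.  19.  24. 103.  -9.  60.   6.] w 0.02577483535182681
total [-0.2 -1.1  1. ] per row [-0.03 -0.16  0.15]
rz total -0.029275359033931636
```

```bash
python3 -m pendant '[{"rx":0,"ry":0,"rz":0,"tx":0,"ty":0,"tz":1.5,"jaw":0},{"rx":0,"ry":0,"rz":0,"tx":0,"ty":0,"tz":1,"jaw":0},{"rx":0,"ry":0,"rz":0,"tx":0,"ty":0,"tz":0,"jaw":0},{"rx":0,"ry":0,"rz":0,"tx":0,"ty":0,"tz":0,"jaw":0}]'
```

```text
time_s: 7.0
tool_pos: [0.5906, 0.0339, 0.0785]
tool_rot: [179.9, -0.0, 94.8]
force: [-3.5, 0.2, 4.9]
grip_width: 0.026
```

```bash
python3 -m pendant '[{"rx":0,"ry":0,"rz":0,"tx":0,"ty":0,"tz":1,"jaw":0},{"rx":0,"ry":0,"rz":0,"tx":0,"ty":0,"tz":0,"jaw":0},{"rx":0,"ry":0,"rz":0,"tx":0,"ty":0,"tz":0,"jaw":0}]';python3 -m pendant '[{"rx":0,"ry":0,"rz":0,"tx":0,"ty":0,"tz":0.5,"jaw":0},{"rx":0,"ry":0,"rz":0,"tx":0,"ty":0,"tz":0,"jaw":0},{"rx":0,"ry":0,"rz":0,"tx":0,"ty":0,"tz":0,"jaw":0},{"rx":0,"ry":0,"rz":0,"tx":0,"ty":0,"tz":0,"jaw":0},{"rx":0,"ry":0,"rz":0,"tx":0,"ty":0,"tz":0,"jaw":0}]'
```

```text
time_s: 7.25
tool_pos: [0.5906, 0.0339, 0.0785]
tool_rot: [179.9, -0.1, 94.8]
force: [-5.9, -1.2, 12.0]
grip_width: 0.0258
time_s: 7.67
tool_pos: [0.5906, 0.0339, 0.0784]
tool_rot: [179.9, -0.1, 94.8]
force: [-7.1, -0.5, 13.7]
grip_width: 0.0257
```

```bash
python3 -m pendant '[{"rx":0,"ry":0,"rz":0,"tx":0,"ty":0,"tz":-2.5,"jaw":0},{"rx":0,"ry":0,"rz":0,"tx":0,"ty":0,"tz":0,"jaw":60},{"rx":0,"ry":0,"rz":0,"tx":0,"ty":0,"tz":0,"jaw":60},{"rx":0,"ry":0,"rz":0,"tx":0,"ty":0,"tz":0,"jaw":60},{"rx":0,"ry":0,"rz":0,"tx":0,"ty":0,"tz":0,"jaw":60},{"rx":0,"ry":0,"rz":0,"tx":0,"ty":0,"tz":0,"jaw":60},{"rx":0,"ry":0,"rz":0,"tx":0,"ty":0,"tz":-15,"jaw":52},{"rx":0,"ry":0,"rz":0,"tx":0,"ty":0,"tz":-30,"jaw":52},{"rx":0,"ry":0,"rz":0,"tx":0,"ty":0,"tz":-30,"jaw":52},{"rx":0,"ry":0,"rz":0,"tx":0,"ty":0,"tz":-15,"jaw":52},{"rx":0,"ry":0,"rz":0,"tx":0,"ty":0,"tz":0,"jaw":52}]' && python3 -c "
from h import *
go(.556,.226,.165,8,200)
c=cam('scene');a=c['img'][130:260,160:330];cv2.imwrite('pics/s3.png',cv2.resize(a[:,:,::-1],None,fx=4.5,fy=4.5,interpolation=cv2.INTER_CUBIC))"
```

```text
time_s: 8.58
tool_pos: [0.5929, 0.0339, 0.1724]
tool_rot: [179.6, -0.0, 94.8]
force: [0.0, 0.1, 0.2]
grip_width: 0.052
t 8.58 pos [0.5929 0.0339 0.1724] rot [ 1.7956e+02 -5.0000e-02  9.4760e+01] F [0.  0.1 0.2] q [-28.  14.  25.  98.  -6.  69.   4.] w 0.05199287636151595
total [194.5 -20.9   7.4] per row [24.32 -2.61  0.93]
rz total -105.24082946153177
```

View pics/s3.png

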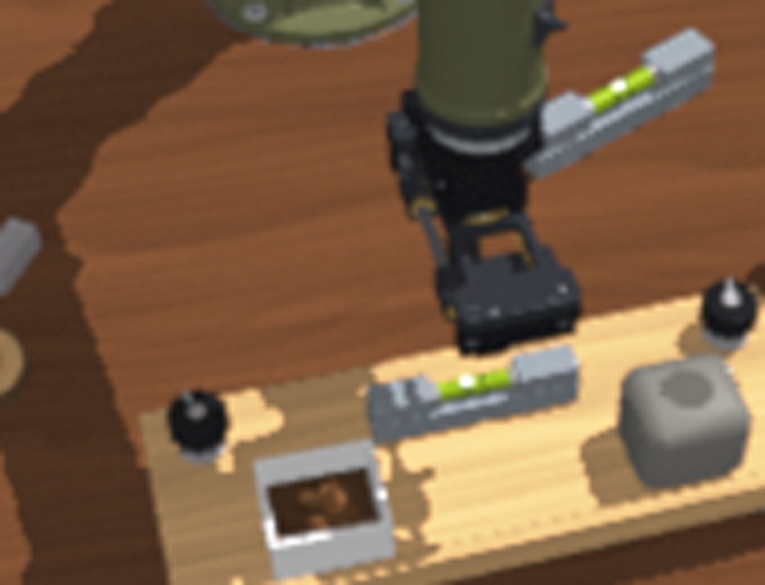

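```bash
python3 -m pendant '[{"rx":0,"ry":0,"rz":0,"tx":24.3,"ty":-2.6,"tz":0,"jaw":54},{"rx":0,"ry":0,"rz":0,"tx":24.3,"ty":-2.6,"tz":0,"jaw":54},{"rx":0,"ry":0,"rz":0,"tx":24.3,"ty":-2.6,"tz":0,"jaw":54},{"rx":0,"ry":0,"rz":0,"tx":24.3,"ty":-2.6,"tz":0,"jaw":54},{"rx":0,"ry":0,"rz":0,"tx":24.3,"ty":-2.6,"tz":0,"jaw":54},{"rx":0,"ry":0,"rz":0,"tx":24.3,"ty":-2.6,"tz":0,"jaw":54},{"rx":0,"ry":0,"rz":0,"tx":24.3,"ty":-2.6,"tz":0,"jaw":54},{"rx":0,"ry":0,"rz":0,"tx":24.3,"ty":-2.6,"tz":0,"jaw":54}]' && python3 -m pendant '[{"rx":0,"ry":0,"rz":-7,"tx":0,"ty":0,"tz":0,"jaw":54},{"rx":0,"ry":0,"rz":-7,"tx":0,"ty":0,"tz":0,"jaw":54},{"rx":0,"ry":0,"rz":-7,"tx":0,"ty":0,"tz":0,"jaw":54},{"rx":0,"ry":0,"rz":-7,"tx":0,"ty":0,"tz":0,"jaw":54},{"rx":0,"ry":0,"rz":-7,"tx":0,"ty":0,"tz":0,"jaw":54},{"rx":0,"ry":0,"rz":-7,"tx":0,"ty":0,"tz":0,"jaw":54},{"rx":0,"ry":0,"rz":-7,"tx":0,"ty":0,"tz":0,"jaw":54},{"rx":0,"ry":0,"rz":-7,"tx":0,"ty":0,"tz":0,"jaw":54},{"rx":0,"ry":0,"rz":-7,"tx":0,"ty":0,"tz":0,"jaw":54},{"rx":0,"ry":0,"rz":-7,"tx":0,"ty":0,"tz":0,"jaw":54},{"rx":0,"ry":0,"rz":-7,"tx":0,"ty":0,"tz":0,"jaw":54},{"rx":0,"ry":0,"rz":-7,"tx":0,"ty":0,"tz":0,"jaw":54},{"rx":0,"ry":0,"rz":-6,"tx":0,"ty":0,"tz":0,"jaw":54},{"rx":0,"ry":0,"rz":0,"tx":0,"ty":0,"tz":0,"jaw":54}]' && python3 -c "
from h import *
go(.556,.226,.110,1,185)
for n in('scene','top'):
  c=cam(n);np.savez(n+'1.npz',**c);a=c['img'][130:260,190:360] if n=='scene' else c['img'][100:210,170:340];cv2.imwrite('pics/%s4.png'%n,cv2.resize(a[:,:,::-1],None,fx=4.5,fy=4.5,interpolation=cv2.INTER_CUBIC))"
```

```text
time_s: 9.3
tool_pos: [0.5519, 0.2266, 0.1661]
tool_rot: [-179.8, 0.1, 94.8]
force: [1.0, 0.2, 0.5]
grip_width: 0.0543
time_s: 10.47
tool_pos: [0.5523, 0.2254, 0.1661]
tool_rot: [-179.9, -0.2, -175.1]
force: [-0.2, -0.4, -0.5]
grip_width: 0.0542
t 10.47 pos [0.5523 0.2254 0.1661] rot [-1.7995e+02 -1.6000e-01 -1.7508e+02] F [-0.2 -0.4 -0.5] q [-32.  14.   8.  96.  -2.  69.  72.] w 0.054177146500115035
total [-3.8  0.3 56.1] per row [-3.85  0.29 56.12]
rz total -0.07853147992977938
```

View pics/scene4.png

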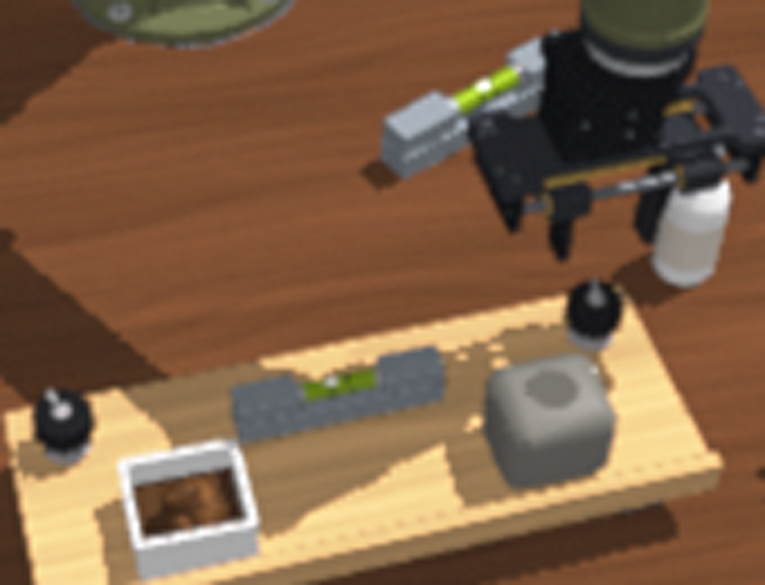

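View pics/top4.png

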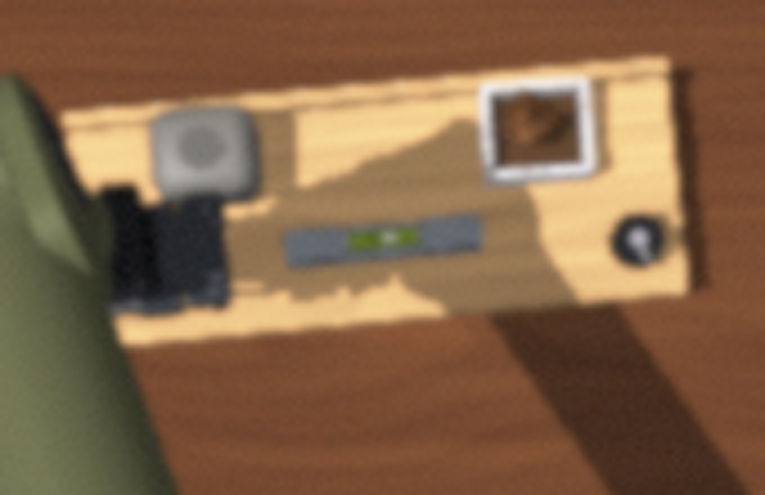

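```bash
cat >> h.py <<'E'
from scipy.ndimage import map_coordinates
def vialpix(c,lo,hi):
    """largest green vial whose world pos is in lo..hi -> centroid, axis"""
    P=cloud(c);g=cv2.cvtColor(c["img"],cv2.COLOR_RGB2HSV)
    ok=(P[...,0]>lo[0])&(P[...,0]<hi[0])&(P[...,1]>lo[1])&(P[...,1]<hi[1])
    m=((g[...,0]>24)&(g[...,0]<50)&(g[...,1]>110)&(g[...,2]>50)&ok).astype(np.uint8)
    v,u=np.nonzero(cv2.morphologyEx(m,cv2.MORPH_CLOSE,np.ones((3,5))));return m,u.mean(),v.mean()
def bubble(c,cen,az,z=.03,lo=None,hi=None,show=False):
    """cen world xy guess of level, az axis azimuth deg pointing left (+y); returns offset mm toward +y"""
    f=K(c);W=np.asarray(c["world_to_cam"]);a=np.array([np.cos(np.radians(az)),np.sin(np.radians(az))]);n=np.array([-a[1],a[0]])
    s=np.arange(-45,45.1,.5);w=np.arange(-16,16.1,.5)
    xy=np.array(cen)+(s[:,None,None]*a+w[None,:,None]*n)/1000
    p=np.concatenate([xy,np.full(xy.shape[:2]+(1,),z)],-1)@W[:3,:3].T+W[:3,3]
    u=c["cx"]-f*p[...,0]/p[...,2];v=c["cy"]+f*p[...,1]/p[...,2]
    I=np.stack([map_coordinates(c["img"][...,k].astype(float),[v,u],order=1) for k in range(3)],-1)
    G=np.clip(np.minimum(I[...,0],I[...,1])-I[...,2],0,None) # yellow-green-ness
    row=G.sum(0);wc=(row*w).sum()/row.sum()
    band=abs(w-wc)<5
    g=G[:,band].mean(1);b=I[:,band,2].mean(1)
    # vial ends at half level
    lev=np.median(np.sort(g)[-40:])*.5;idx=np.nonzero(g>lev)[0]
    def cr(i,j): return s[i]+(lev-g[i])/(g[j]-g[i])*(s[j]-s[i])
    e0=cr(idx[0]-1,idx[0]);e1=cr(idx[-1]+1,idx[-1]);mid=(e0+e1)/2
    ins=(s>e0+5)&(s<e1-5);h=b-np.percentile(b[ins],25);h[~ins]=0;h=np.clip(h,0,None)
    pk=s[np.argmax(h)];near=abs(s-pk)<9;h=h*near;bc=(h*s).sum()/h.sum()
    return bc-mid,bc,mid,e1-e0,wc
E
python3 - <<'E'
from h import *
for n in("top","scene"):
    print(n,"start",np.round(bubble(dict(np.load(n+"0.npz")),(.4405,.002),77.4),2))
    print(n,"shelf",np.round(bubble(dict(np.load(n+"1.npz")),(.5905,.0338),94.8,.089),2))
E
```

```text
top start [ 0.1  -0.94 -1.04 49.46  1.26]
top shelf [-4.67 -6.75 -2.08 51.42 -3.13]
scene start [ 0.35 -1.32 -1.67 49.78  2.95]
scene shelf [-5.98 -7.54 -1.56 51.51  3.09]
```

```bash
python3 -m pendant '[{"rx":0,"ry":0,"rz":0,"tx":-3.7,"ty":0,"tz":20,"jaw":54},{"rx":0,"ry":0,"rz":0,"tx":0,"ty":0,"tz":20,"jaw":54},{"rx":0,"ry":0,"rz":0,"tx":0,"ty":0,"tz":5,"jaw":54},{"rx":0,"ry":0,"rz":0,"tx":0,"ty":0,"tz":0,"jaw":54},{"rx":0,"ry":0,"rz":0,"tx":0,"ty":0,"tz":0,"jaw":54}]' && python3 -c "
from h import *
go(.556,.2255,.086,1,185)
for n in('scene','top'):
  c=cam(n);a=c['img'][130:260,190:360] if n=='scene' else c['img'][100:210,170:340];cv2.imwrite('pics/%s5.png'%n,cv2.resize(a[:,:,::-1],None,fx=4.5,fy=4.5,interpolation=cv2.INTER_CUBIC))"
```

```text
time_s: 10.98
tool_pos: [0.5568, 0.2262, 0.1231]
tool_rot: [-180.0, -0.0, -175.3]
force: [-0.4, 1.1, 0.5]
grip_width: 0.0541
t 10.98 pos [0.5568 0.2262 0.1231] rot [-1.7999e+02 -3.0000e-02 -1.7528e+02] F [-0.4  1.1  0.5] q [-32.  17.   8.  99.  -3.  65.  72.] w 0.054112681020895205
total [ 0.9 -0.6 37.1] per row [ 0.86 -0.63 37.1 ]
rz total -0.28245035626252957
```

View pics/scene5.png

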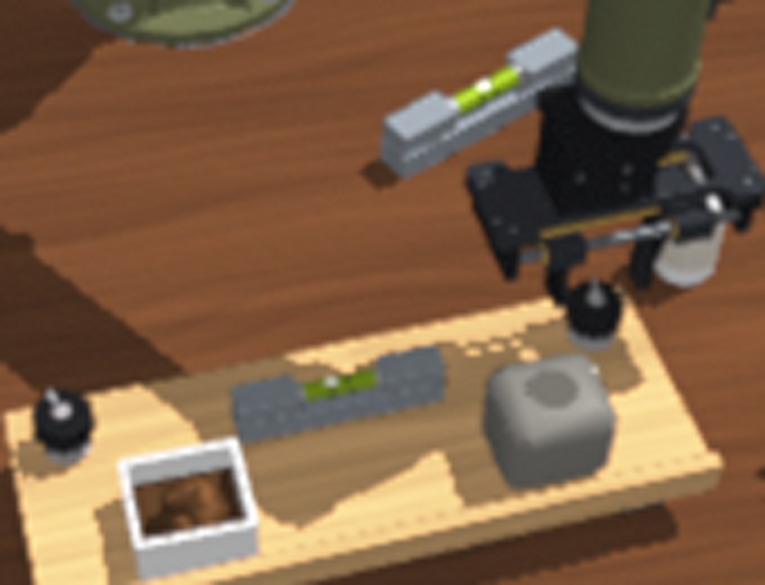

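Fingers (558 and 645) straddle the left knob (593); allowing for perspective they are centred. Down and grip.

```bash
python3 -m pendant '[{"rx":0,"ry":0,"rz":0,"tx":0.8,"ty":-0.6,"tz":15,"jaw":54},{"rx":0,"ry":0,"rz":0,"tx":0,"ty":0,"tz":15,"jaw":54},{"rx":0,"ry":0,"rz":0,"tx":0,"ty":0,"tz":5,"jaw":54},{"rx":0,"ry":0,"rz":0,"tx":0,"ty":0,"tz":0,"jaw":54},{"rx":0,"ry":0,"rz":0,"tx":0,"ty":0,"tz":0,"jaw":20},{"rx":0,"ry":0,"rz":0,"tx":0,"ty":0,"tz":0,"jaw":20},{"rx":0,"ry":0,"rz":0,"tx":0,"ty":0,"tz":0,"jaw":20},{"rx":0,"ry":0,"rz":0,"tx":0,"ty":0,"tz":0,"jaw":20},{"rx":0,"ry":0,"rz":0,"tx":0,"ty":0,"tz":0,"jaw":20}]' 25 && python3 -c "
from h import *
go(.556,.2255,.086,1,185)"
```

```text
time_s: 11.83
tool_pos: [0.5568, 0.2283, 0.0894]
tool_rot: [179.8, 0.2, -175.2]
force: [0.3, 5.2, 0.4]
grip_width: 0.0389
t 11.83 pos [0.5568 0.2283 0.0894] rot [ 1.7979e+02  1.7000e-01 -1.7515e+02] F [0.3 5.2 0.4] q [-32.  19.   8. 100.  -3.  61.  72.] w 0.03888965097510078
total [ 1.1 -2.7  3.4] per row [ 1.06 -2.73  3.39]
rz total -0.15334947173801083
```

```bash
python3 -m pendant '[{"rx":0,"ry":0,"rz":0,"tx":0,"ty":2,"tz":0,"jaw":20},{"rx":0,"ry":0,"rz":0,"tx":0,"ty":0,"tz":0,"jaw":20},{"rx":0,"ry":0,"rz":7,"tx":0,"ty":0,"tz":0,"jaw":20},{"rx":0,"ry":0,"rz":7,"tx":0,"ty":0,"tz":0,"jaw":20},{"rx":0,"ry":0,"rz":7,"tx":0,"ty":0,"tz":0,"jaw":20},{"rx":0,"ry":0,"rz":7,"tx":0,"ty":0,"tz":0,"jaw":20},{"rx":0,"ry":0,"rz":0,"tx":0,"ty":0,"tz":0,"jaw":20}]' && python3 -m pendant '[{"rx":0,"ry":0,"rz":6,"tx":0,"ty":0,"tz":0,"jaw":20},{"rx":0,"ry":0,"rz":6,"tx":0,"ty":0,"tz":0,"jaw":20},{"rx":0,"ry":0,"rz":6,"tx":0,"ty":0,"tz":0,"jaw":20},{"rx":0,"ry":0,"rz":6,"tx":0,"ty":0,"tz":0,"jaw":20},{"rx":0,"ry":0,"rz":6,"tx":0,"ty":0,"tz":0,"jaw":20},{"rx":0,"ry":0,"rz":6,"tx":0,"ty":0,"tz":0,"jaw":20},{"rx":0,"ry":0,"rz":6,"tx":0,"ty":0,"tz":0,"jaw":20},{"rx":0,"ry":0,"rz":6,"tx":0,"ty":0,"tz":0,"jaw":20},{"rx":0,"ry":0,"rz":6,"tx":0,"ty":0,"tz":0,"jaw":20},{"rx":0,"ry":0,"rz":6,"tx":0,"ty":0,"tz":0,"jaw":20},{"rx":0,"ry":0,"rz":0,"tx":0,"ty":0,"tz":0,"jaw":20},{"rx":0,"ry":0,"rz":0,"tx":0,"ty":0,"tz":0,"jaw":20},{"rx":0,"ry":0,"rz":0,"tx":0,"ty":0,"tz":0,"jaw":20},{"rx":0,"ry":0,"rz":0,"tx":0,"ty":0,"tz":0,"jaw":20},{"rx":0,"ry":0,"rz":0,"tx":0,"ty":0,"tz":0,"jaw":20},{"rx":0,"ry":0,"rz":0,"tx":0,"ty":0,"tz":0,"jaw":20},{"rx":0,"ry":0,"rz":0,"tx":0,"ty":0,"tz":0,"jaw":20},{"rx":0,"ry":0,"rz":0,"tx":0,"ty":0,"tz":0,"jaw":20},{"rx":0,"ry":0,"rz":0,"tx":0,"ty":0,"tz":0,"jaw":20},{"rx":0,"ry":0,"rz":0,"tx":0,"ty":0,"tz":0,"jaw":20}]' && python3 -c "
from h import *
go(.556,.2255,.086,1,97)
for i in range(6):
 for n in('scene','top'):
  c=cam(n);a=c['img'][130:260,190:360] if n=='scene' else c['img'][100:210,170:340]
  cv2.imwrite('pics/%s6.png'%n,cv2.resize(a[:,:,::-1],None,fx=4.5,fy=4.5,interpolation=cv2.INTER_CUBIC)); print(n,np.round(bubble(c,(.5905,.0338),94.8,.089),2))"
```

```text
time_s: 12.42
tool_pos: [0.5568, 0.228, 0.0896]
tool_rot: [179.9, 0.1, 156.5]
force: [-1.2, 1.7, 4.5]
grip_width: 0.0393
time_s: 14.08
tool_pos: [0.5563, 0.2274, 0.0901]
tool_rot: [180.0, -0.0, 96.8]
force: [-4.7, -0.2, 10.0]
grip_width: 0.0393
t 14.08 pos [0.5563 0.2274 0.0901] rot [ 1.7997e+02 -4.0000e-02  9.6760e+01] F [-4.7 -0.2 10. ] q [-43.  20.  22. 101.  -8.  61. -12.] w 0.039253343467220495
total [-1.8 -0.5  4.1] per row [-1.84 -0.5   4.13]
rz total -0.24263960575768806
scene [-1.53 -3.09 -1.56 51.17  2.14]
top [-0.45 -2.91 -2.45 51.19 -3.12]
scene [-1.51 -3.07 -1.56 51.13  2.16]
top [-0.49 -2.86 -2.37 50.9  -3.05]
scene [-1.51 -3.08 -1.57 51.12  2.17]
top [-0.46 -2.87 -2.41 51.08 -3.12]
scene [-1.49 -3.1  -1.61 51.2   2.16]
top [-0.45 -2.83 -2.38 51.17 -3.11]
scene [-1.55 -3.1  -1.55 51.15  2.16]
top [-0.49 -2.84 -2.35 51.07 -3.08]
scene [-1.28 -2.84 -1.57 51.15  2.16]
top [-0.56 -2.88 -2.32 51.15 -3.11]
```

View pics/scene6.png

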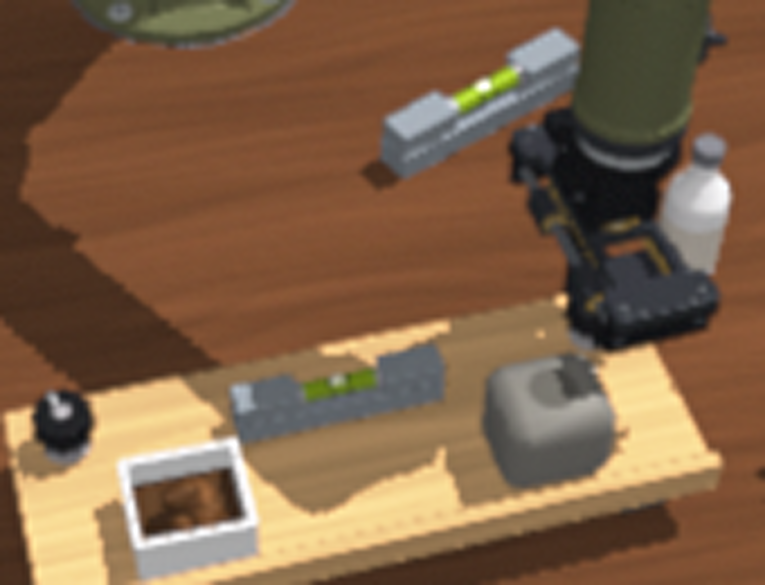

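View pics/top6.png

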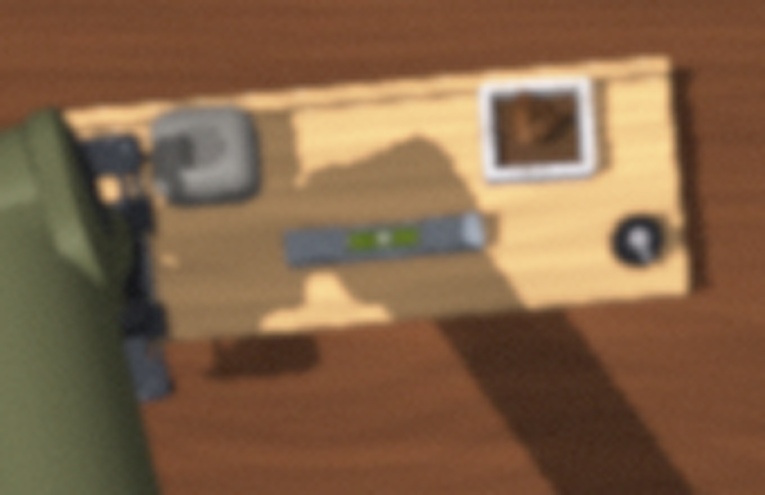

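```bash
python3 -m pendant '[{"rx":0,"ry":0,"rz":0,"tx":0,"ty":0,"tz":-1,"jaw":20},{"rx":0,"ry":0,"rz":5,"tx":0,"ty":0,"tz":0,"jaw":20},{"rx":0,"ry":0,"rz":5,"tx":0,"ty":0,"tz":0,"jaw":20},{"rx":0,"ry":0,"rz":5,"tx":0,"ty":0,"tz":0,"jaw":20},{"rx":0,"ry":0,"rz":5,"tx":0,"ty":0,"tz":0,"jaw":20},{"rx":0,"ry":0,"rz":0,"tx":0,"ty":0,"tz":0,"jaw":20},{"rx":0,"ry":0,"rz":0,"tx":0,"ty":0,"tz":0,"jaw":20},{"rx":0,"ry":0,"rz":0,"tx":0,"ty":0,"tz":0,"jaw":54},{"rx":0,"ry":0,"rz":0,"tx":0,"ty":0,"tz":0,"jaw":54},{"rx":0,"ry":0,"rz":0,"tx":0,"ty":0,"tz":0,"jaw":54},{"rx":0,"ry":0,"rz":0,"tx":0,"ty":0,"tz":0,"jaw":54},{"rx":0,"ry":0,"rz":0,"tx":0,"ty":0,"tz":-10,"jaw":54},{"rx":0,"ry":0,"rz":0,"tx":0,"ty":0,"tz":-25,"jaw":54},{"rx":0,"ry":0,"rz":0,"tx":0,"ty":0,"tz":-25,"jaw":54},{"rx":0,"ry":0,"rz":0,"tx":0,"ty":0,"tz":-20,"jaw":54},{"rx":0,"ry":0,"rz":0,"tx":0,"ty":0,"tz":0,"jaw":54},{"rx":0,"ry":0,"rz":0,"tx":0,"ty":0,"tz":0,"jaw":54},{"rx":0,"ry":0,"rz":0,"tx":0,"ty":0,"tz":0,"jaw":54}]' && python3 -c "
from h import *
go(.556,.2255,.086,1,97)
for i in range(8):
 for n in('scene','top'):
  c=cam(n);a=c['img'][130:260,190:360] if n=='scene' else c['img'][100:210,170:340]
  np.savez(n+'7.npz',**c)
  cv2.imwrite('pics/%s7.png'%n,cv2.resize(a[:,:,::-1],None,fx=4.5,fy=4.5,interpolation=cv2.INTER_CUBIC)); print(n,np.round(bubble(c,(.5905,.0338),94.8,.089),2))"
```

```text
time_s: 16.18
tool_pos: [0.5557, 0.2273, 0.1688]
tool_rot: [-180.0, 0.0, 76.8]
force: [0.1, -0.7, -1.4]
grip_width: 0.0539
t 16.18 pos [0.5557 0.2273 0.1688] rot [-1.7997e+02  2.0000e-02  7.6770e+01] F [ 0.1 -0.7 -1.4] q [-47.  15.  26.  96.  -7.  70. -32.] w 0.053891903548337526
total [-1.6  0.8 82.8] per row [-1.6   0.76 82.77]
rz total -20.232448424347922
scene [ 0.43 -0.84 -1.27 51.35  3.42]
top [ 0.31 -2.02 -2.33 50.83 -2.43]
scene [ 0.44 -0.83 -1.27 51.3   3.41]
top [ 0.51 -1.95 -2.46 50.75 -2.46]
scene [ 0.4  -0.84 -1.24 51.22  3.41]
top [ 1.12 -1.24 -2.36 50.87 -2.43]
scene [ 0.56 -0.71 -1.26 51.31  3.45]
top [ 0.36 -2.02 -2.37 50.66 -2.45]
scene [ 0.5  -0.72 -1.22 51.34  3.44]
top [ 0.36 -1.96 -2.32 50.58 -2.43]
scene [ 0.53 -0.7  -1.23 51.34  3.42]
top [ 0.43 -1.92 -2.35 50.74 -2.48]
scene [ 0.49 -0.72 -1.21 51.22  3.47]
top [ 0.32 -2.01 -2.34 50.8  -2.44]
scene [ 0.53 -0.7  -1.24 51.16  3.46]
top [ 0.58 -1.73 -2.31 50.82 -2.45]
```

View pics/scene7.png

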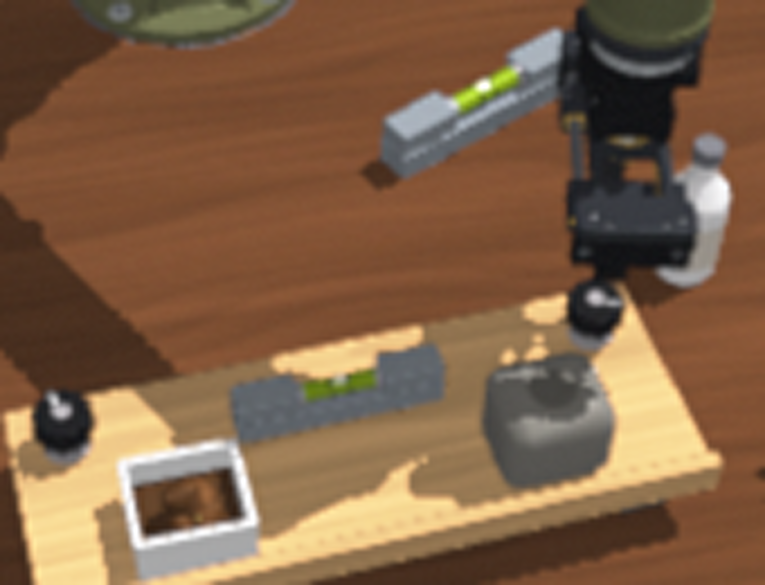

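View pics/top7.png

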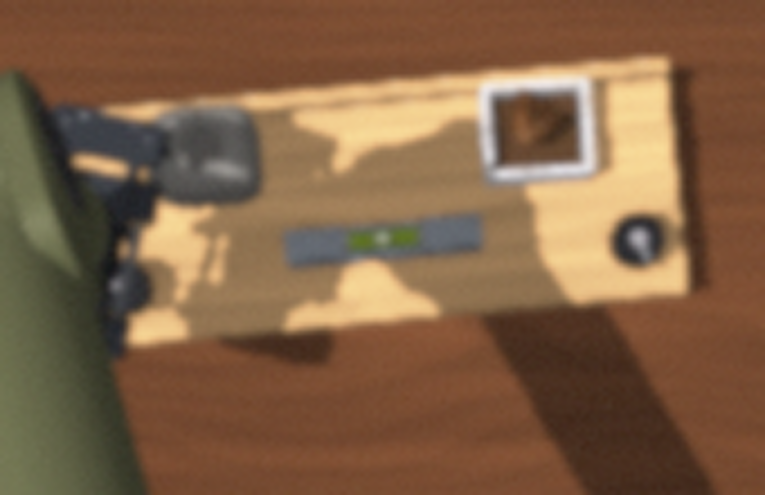

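```bash
python3 -c "
from h import *
go(.33,.52,.235,12)"
```

```text
t 16.98 pos [0.556  0.2275 0.1691] rot [180.    -0.    76.77] F [-0.3 -0.   0.3] q [-47.  15.  26.  96.  -7.  70. -32.] w 0.053817020801801396
total [ 233.  -287.   -65.9] per row [ 19.42 -23.92  -5.49]
```

```bash
python3 -m pendant '[{"rx":0,"ry":0,"rz":0,"tx":0,"ty":0,"tz":-30,"jaw":54},{"rx":0,"ry":0,"rz":0,"tx":0,"ty":0,"tz":-30,"jaw":54},{"rx":0,"ry":0,"rz":0,"tx":23,"ty":-28.5,"tz":0,"jaw":54},{"rx":0,"ry":0,"rz":0,"tx":23,"ty":-28.5,"tz":0,"jaw":54},{"rx":0,"ry":0,"rz":0,"tx":23,"ty":-28.5,"tz":0,"jaw":54},{"rx":0,"ry":0,"rz":0,"tx":23,"ty":-28.5,"tz":0,"jaw":54},{"rx":0,"ry":0,"rz":0,"tx":23,"ty":-28.5,"tz":0,"jaw":54},{"rx":0,"ry":0,"rz":0,"tx":23,"ty":-28.5,"tz":0,"jaw":54},{"rx":0,"ry":0,"rz":0,"tx":23,"ty":-28.5,"tz":0,"jaw":54},{"rx":0,"ry":0,"rz":0,"tx":23,"ty":-28.5,"tz":0,"jaw":54},{"rx":0,"ry":0,"rz":0,"tx":23,"ty":-28.5,"tz":0,"jaw":54},{"rx":0,"ry":0,"rz":0,"tx":23,"ty":-28.5,"tz":0,"jaw":54}]' && python3 -c "
from h import *
go(.556,.2255,.086,1,97)
for i in range(6):
 for n in('scene','top'):
  c=cam(n);a=c['img'][130:260,190:360] if n=='scene' else c['img'][100:210,170:340]
  np.savez(n+'8.npz',**c)
  cv2.imwrite('pics/%s8.png'%n,cv2.resize(a[:,:,::-1],None,fx=4.5,fy=4.5,interpolation=cv2.INTER_CUBIC)); print(n,np.round(bubble(c,(.5905,.0338),94.8,.089),2))"
```

```text
time_s: 17.98
tool_pos: [0.33, 0.5178, 0.2293]
tool_rot: [180.0, -0.0, 76.8]
force: [-0.8, -0.0, 0.2]
grip_width: 0.054
t 17.98 pos [0.33   0.5178 0.2293] rot [ 1.800e+02 -3.000e-02  7.676e+01] F [-0.8 -0.   0.2] q [-71.  14.  13.  90.  -3.  76. -71.] w 0.05396692486325901
total [-232.9  287.   143.2] per row [-232.9   286.97  143.19]
rz total -20.235479110419874
scene [ 1.62 -0.3  -1.91 50.87  2.92]
top [ 1.26 -1.03 -2.3  50.88 -3.02]
scene [ 1.63 -0.29 -1.92 50.85  2.93]
top [ 1.3  -1.01 -2.3  50.9  -3.02]
scene [ 1.62 -0.31 -1.93 50.85  2.93]
top [ 1.32 -1.   -2.32 50.92 -3.03]
scene [ 1.62 -0.31 -1.92 50.86  2.92]
top [ 1.27 -1.04 -2.31 50.89 -3.03]
scene [ 1.63 -0.3  -1.93 50.84  2.93]
top [ 1.24 -1.04 -2.28 50.76 -3.  ]
scene [ 1.61 -0.3  -1.91 50.84  2.92]
top [ 1.33 -0.99 -2.33 50.97 -3.03]
```

View pics/scene8.png

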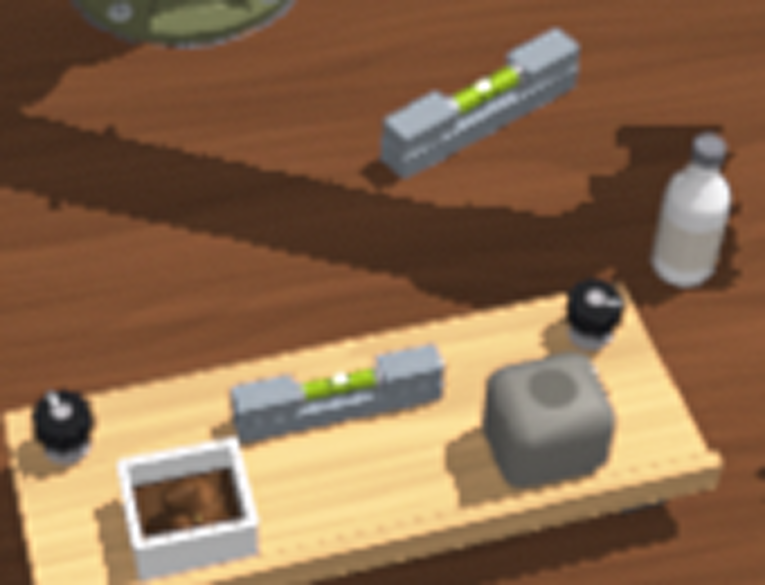

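View pics/top8.png

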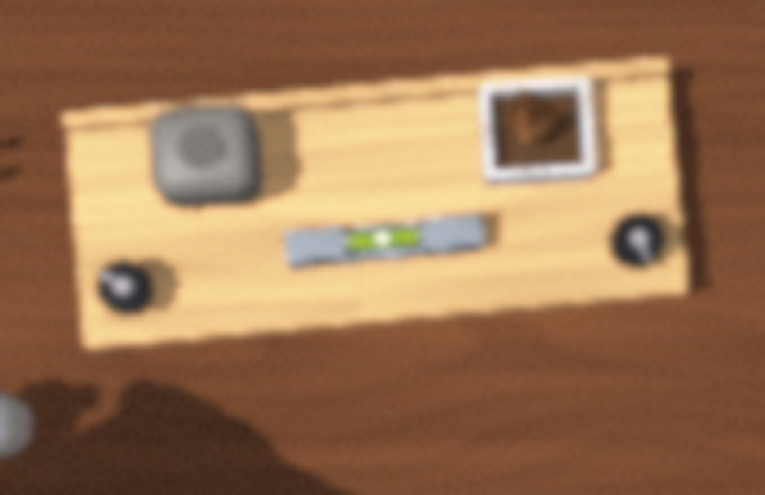

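```bash
cat >> h.py <<'E'
def bub2(c,cen,az,z=.03,prt=False):
    f=K(c);W=np.asarray(c["world_to_cam"]);a=np.array([np.cos(np.radians(az)),np.sin(np.radians(az))]);n=np.array([-a[1],a[0]])
    s=np.arange(-45,45.1,.5);wc=bubble(c,cen,az,z)[4];w=wc+np.arange(-3,3.1,.5)
    xy=np.array(cen)+(s[:,None,None]*a+w[None,:,None]*n)/1000
    p=np.concatenate([xy,np.full(xy.shape[:2]+(1,),z)],-1)@W[:3,:3].T+W[:3,3]
    u=c["cx"]-f*p[...,0]/p[...,2];v=c["cy"]+f*p[...,1]/p[...,2]
    I=np.stack([map_coordinates(c["img"][...,k].astype(float),[v,u],order=3) for k in range(3)],-1).mean(1)
    q=I[:,2]/I[:,:2].mean(1) # blue ratio: 1 grey, low for green
    if prt: print(np.c_[s,I,q*100].astype(int)[20:160:3].tolist())
    lo=np.sort(q)[:25].mean();lev=(lo+1)/2
    pk=np.argmin(np.where(abs(s)<40,q,9))
    out=[i for i in range(len(s)-1) if (q[i]-lev)*(q[i+1]-lev)<0]
    ed=[s[i]+(lev-q[i])/(q[i+1]-q[i])*.5 for i in out]
    ins=abs(s)<20; h=np.where(ins,np.clip(q-lo-.08,0,None),0);pk=s[np.argmax(h)];h=h*(abs(s-pk)<9);bc=(h*s).sum()/h.sum()
    return np.round(ed,2),round(bc,2),round(bc-(ed[0]+ed[-1])/2,2)
E
python3 - <<'E'
from h import *
for n in("top","scene"):
    for k,cen,az,z in(("0",(.4405,.002),77.4,.03),("1",(.5905,.0338),94.8,.089),("7",(.5905,.0338),94.8,.089),("8",(.5905,.0338),94.8,.089)):
        c=dict(np.load(n+k+".npz"));print(n,k,bub2(c,cen,az,z,k in"08"))
E
```

```text
[[-35, 172, 180, 189, 107], [-33, 170, 178, 184, 105], [-32, 168, 175, 176, 102], [-30, 166, 174, 165, 97], [-29, 165, 176, 153, 89], [-27, 164, 178, 138, 80], [-26, 162, 180, 122, 71], [-24, 159, 181, 104, 61], [-23, 157, 181, 89, 52], [-21, 154, 182, 77, 45], [-20, 152, 183, 68, 40], [-18, 151, 182, 63, 38], [-17, 149, 180, 61, 36], [-15, 149, 180, 60, 36], [-14, 149, 180, 63, 38], [-12, 150, 179, 70, 42], [-11, 152, 178, 83, 50], [-9, 157, 180, 102, 60], [-8, 169, 188, 126, 70], [-6, 187, 201, 154, 79], [-5, 206, 215, 181, 85], [-3, 220, 227, 203, 90], [-2, 229, 234, 217, 93], [0, 232, 236, 221, 94], [1, 229, 233, 215, 92], [2, 219, 226, 197, 88], [4, 203, 215, 171, 81], [5, 184, 203, 141, 72], [7, 169, 192, 112, 62], [8, 158, 186, 88, 51], [10, 153, 183, 74, 44], [11, 152, 183, 68, 40], [13, 152, 183, 65, 38], [14, 151, 183, 63, 37], [16, 150, 181, 61, 37], [17, 149, 181, 63, 38], [19, 151, 181, 70, 42], [20, 153, 180, 80, 48], [22, 153, 177, 94, 57], [23, 154, 174, 110, 67], [25, 156, 171, 127, 77], [26, 158, 168, 143, 87], [28, 159, 167, 156, 95], [29, 160, 167, 166, 101], [31,
[... 3578 characters left out ...]
], [-2, 251, 250, 226, 90], [0, 255, 252, 241, 95], [1, 258, 252, 242, 94], [2, 249, 244, 221, 89], [4, 223, 222, 178, 79], [5, 193, 199, 126, 64], [7, 180, 191, 89, 47], [8, 183, 198, 71, 37], [10, 187, 203, 64, 33], [11, 184, 201, 61, 31], [13, 181, 199, 59, 31], [14, 184, 200, 61, 32], [16, 189, 205, 65, 33], [17, 190, 208, 66, 33], [19, 187, 207, 66, 33], [20, 181, 201, 71, 37], [22, 175, 191, 86, 47], [23, 171, 179, 109, 62], [25, 171, 169, 135, 79], [26, 172, 166, 155, 91], [28, 170, 166, 167, 99], [29, 164, 166, 174, 105], [31, 162, 168, 179, 108], [32, 164, 173, 183, 108], [34, 167, 176, 186, 108]]
scene 8 (array([-27.12,  -6.36,   5.38,  23.8 ]), np.float64(-0.49), np.float64(1.17))
```

```bash
python3 -m pendant '[{"rx":0,"ry":0,"rz":0,"tx":-23,"ty":28.5,"tz":0,"jaw":54},{"rx":0,"ry":0,"rz":0,"tx":-23,"ty":28.5,"tz":0,"jaw":54},{"rx":0,"ry":0,"rz":0,"tx":-23,"ty":28.5,"tz":0,"jaw":54},{"rx":0,"ry":0,"rz":0,"tx":-23,"ty":28.5,"tz":0,"jaw":54},{"rx":0,"ry":0,"rz":0,"tx":-23,"ty":28.5,"tz":0,"jaw":54},{"rx":0,"ry":0,"rz":0,"tx":-23,"ty":28.5,"tz":0,"jaw":54},{"rx":0,"ry":0,"rz":0,"tx":-23,"ty":28.5,"tz":0,"jaw":54},{"rx":0,"ry":0,"rz":0,"tx":-23,"ty":28.5,"tz":0,"jaw":54},{"rx":0,"ry":0,"rz":0,"tx":-23,"ty":28.5,"tz":0,"jaw":54},{"rx":0,"ry":0,"rz":0,"tx":-23,"ty":28.5,"tz":0,"jaw":54},{"rx":0,"ry":0,"rz":0,"tx":0,"ty":0,"tz":30,"jaw":54},{"rx":0,"ry":0,"rz":0,"tx":0,"ty":0,"tz":30,"jaw":54},{"rx":0,"ry":0,"rz":0,"tx":0,"ty":0,"tz":0,"jaw":54},{"rx":0,"ry":0,"rz":0,"tx":0,"ty":0,"tz":0,"jaw":54}]' && python3 -c "
from h import *
go(.556,.2275,.0905,1,76.8)"
```

```text
time_s: 19.75
tool_pos: [0.5549, 0.227, 0.1679]
tool_rot: [-179.8, 0.1, 76.8]
force: [0.1, 0.2, -0.0]
grip_width: 0.0544
t 19.75 pos [0.5549 0.227  0.1679] rot [-1.7984e+02  1.3000e-01  7.6760e+01] F [ 0.1  0.2 -0. ] q [-47.  16.  26.  96.  -7.  70. -32.] w 0.054424843286989336
total [ 0.9  1.2 77.4] per row [ 0.91  1.18 77.43]
rz total -0.038391017245146486
```

```bash
python3 -m pendant '[{"rx":0,"ry":0,"rz":0,"tx":0.9,"ty":1,"tz":25,"jaw":54},{"rx":0,"ry":0,"rz":0,"tx":0,"ty":0,"tz":25,"jaw":54},{"rx":0,"ry":0,"rz":0,"tx":0,"ty":0,"tz":18,"jaw":54},{"rx":0,"ry":0,"rz":0,"tx":0,"ty":0,"tz":9,"jaw":54},{"rx":0,"ry":0,"rz":0,"tx":0,"ty":0,"tz":0,"jaw":54},{"rx":0,"ry":0,"rz":0,"tx":0,"ty":0,"tz":0,"jaw":20},{"rx":0,"ry":0,"rz":0,"tx":0,"ty":0,"tz":0,"jaw":20},{"rx":0,"ry":0,"rz":0,"tx":0,"ty":0,"tz":0,"jaw":20},{"rx":0,"ry":0,"rz":0,"tx":0,"ty":0,"tz":0,"jaw":20},{"rx":0,"ry":0,"rz":0,"tx":0,"ty":0,"tz":0,"jaw":20},{"rx":0,"ry":0,"rz":0,"tx":0,"ty":0,"tz":0,"jaw":20}]' 25 && python3 -c "
from h import *
go(.556,.2275,.0905,1,76.8)"
```

```text
time_s: 20.67
tool_pos: [0.5565, 0.2294, 0.0939]
tool_rot: [-179.9, -0.1, 76.8]
force: [-4.0, 1.5, 6.3]
grip_width: 0.0395
t 20.67 pos [0.5565 0.2294 0.0939] rot [-1.799e+02 -1.000e-01  7.681e+01] F [-4.   1.5  6.3] q [-46.  20.  25. 100. -10.  62. -31.] w 0.03947877594516657
total [-1.9 -0.   3.4] per row [-1.91 -0.01  3.36]
rz total 0.01130865964407235
```

Gripped (39.5 mm). Back off 15°, release, retreat, and measure out of the shadow.

```bash
python3 -m pendant '[{"rx":0,"ry":0,"rz":-5,"tx":0,"ty":0,"tz":0,"jaw":20},{"rx":0,"ry":0,"rz":-5,"tx":0,"ty":0,"tz":0,"jaw":20},{"rx":0,"ry":0,"rz":-5,"tx":0,"ty":0,"tz":0,"jaw":20},{"rx":0,"ry":0,"rz":0,"tx":0,"ty":0,"tz":0,"jaw":20},{"rx":0,"ry":0,"rz":0,"tx":0,"ty":0,"tz":0,"jaw":20},{"rx":0,"ry":0,"rz":0,"tx":0,"ty":0,"tz":0,"jaw":20},{"rx":0,"ry":0,"rz":0,"tx":0,"ty":0,"tz":0,"jaw":54},{"rx":0,"ry":0,"rz":0,"tx":0,"ty":0,"tz":0,"jaw":54},{"rx":0,"ry":0,"rz":0,"tx":0,"ty":0,"tz":0,"jaw":54},{"rx":0,"ry":0,"rz":0,"tx":0,"ty":0,"tz":0,"jaw":54},{"rx":0,"ry":0,"rz":0,"tx":0,"ty":0,"tz":-10,"jaw":54},{"rx":0,"ry":0,"rz":0,"tx":0,"ty":0,"tz":-30,"jaw":54},{"rx":0,"ry":0,"rz":0,"tx":0,"ty":0,"tz":-35,"jaw":54},{"rx":0,"ry":0,"rz":0,"tx":0,"ty":0,"tz":-35,"jaw":54},{"rx":0,"ry":0,"rz":0,"tx":0,"ty":0,"tz":-30,"jaw":54}]' && python3 -c "
from h import *
go(.33,.52,.235,10)"
```

```text
time_s: 21.92
tool_pos: [0.5578, 0.2279, 0.2354]
tool_rot: [179.9, -0.0, 91.7]
force: [1.1, 0.2, 0.5]
grip_width: 0.0539
t 21.92 pos [0.5578 0.2279 0.2354] rot [ 1.7987e+02 -5.0000e-02  9.1740e+01] F [1.1 0.2 0.5] q [-45.  13.  24.  91.  -5.  77. -19.] w 0.05387745827934154
total [ 2.989e+02 -2.188e+02  1.000e-01] per row [ 2.989e+01 -2.188e+01  1.000e-02]
```

```bash
python3 -m pendant '[{"rx":0,"ry":0,"rz":0,"tx":29.9,"ty":-21.9,"tz":0,"jaw":54},{"rx":0,"ry":0,"rz":0,"tx":29.9,"ty":-21.9,"tz":0,"jaw":54},{"rx":0,"ry":0,"rz":0,"tx":29.9,"ty":-21.9,"tz":0,"jaw":54},{"rx":0,"ry":0,"rz":0,"tx":29.9,"ty":-21.9,"tz":0,"jaw":87},{"rx":0,"ry":0,"rz":0,"tx":29.9,"ty":-21.9,"tz":0,"jaw":87},{"rx":0,"ry":0,"rz":0,"tx":29.9,"ty":-21.9,"tz":0,"jaw":87},{"rx":0,"ry":0,"rz":0,"tx":29.9,"ty":-21.9,"tz":0,"jaw":87},{"rx":0,"ry":0,"rz":0,"tx":29.9,"ty":-21.9,"tz":0,"jaw":87},{"rx":0,"ry":0,"rz":0,"tx":29.9,"ty":-21.9,"tz":0,"jaw":87},{"rx":0,"ry":0,"rz":0,"tx":29.9,"ty":-21.9,"tz":0,"jaw":87}]' && python3 -c "
from h import *
for i in range(5):
 for n in('scene','top'):
  c=cam(n);a=c['img'][130:260,190:360] if n=='scene' else c['img'][100:210,170:340]
  np.savez(n+'9.npz',**c)
  cv2.imwrite('pics/%s9.png'%n,cv2.resize(a[:,:,::-1],None,fx=4.5,fy=4.5,interpolation=cv2.INTER_CUBIC)); print(n,np.round(bubble(c,(.5905,.0338),94.8,.089),2),bub2(c,(.5905,.0338),94.8,.089))
go(.5905,.0338,.235,12)"
```

```text
time_s: 22.75
tool_pos: [0.3282, 0.5214, 0.2331]
tool_rot: [179.9, -0.1, 91.7]
force: [0.1, 0.6, 0.4]
grip_width: 0.0856
scene [ 0.16 -1.77 -1.92 50.94  2.88] (array([-27.17,  -8.28,   4.21,  23.82]), np.float64(-2.0), np.float64(-0.33))
top [ 0.23 -2.15 -2.38 51.01 -3.01] (array([-27.76,  -8.47,   3.96,  23.07]), np.float64(-2.27), np.float64(0.07))
scene [ 0.14 -1.76 -1.9  50.88  2.88] (array([-27.1 ,  -8.27,   4.25,  23.81]), np.float64(-1.99), np.float64(-0.34))
top [ 0.18 -2.22 -2.4  50.99 -2.99] (array([-27.83,  -8.51,   3.86,  23.1 ]), np.float64(-2.47), np.float64(-0.1))
scene [ 0.16 -1.76 -1.92 50.91  2.89] (array([-27.15,  -8.3 ,   4.25,  23.8 ]), np.float64(-1.99), np.float64(-0.32))
top [ 0.12 -2.23 -2.35 50.97 -2.99] (array([-27.72,  -8.49,   3.87,  23.03]), np.float64(-2.45), np.float64(-0.11))
scene [ 0.14 -1.75 -1.9  50.92  2.89] (array([-27.14,  -8.25,   4.23,  23.84]), np.float64(-1.98), np.float64(-0.33))
top [ 0.15 -2.23 -2.38 51.02 -2.98] (array([-27.79,  -8.59,   3.86,  23.1 ]), np.float64(-2.49), np.float64(-0.14))
scene [ 0.13 -1.75 -1.88 50.92  2.88] (array([-27.14,  -8.25,   4.26,  23.85]), np.float64(-1.97), np.float64(-0.32))
top [ 0.19 -2.19 -2.38 51.21 -3.02] (array([-27.83,  -8.54,   3.9 ,  23.1 ]), np.float64(-2.43), np.float64(-0.07))
t 23.25 pos [0.3305 0.5191 0.2324] rot [ 1.7997e+02 -1.0000e-02  9.1620e+01] F [ 0.2 -0.2 -0.9] q [-69.  14.  10.  89.  -3.  77. -56.] w 0.08680672815513893
total [-492.5  246.2   -2.6] per row [-41.04  20.52  -0.21]
```

View pics/scene9.png

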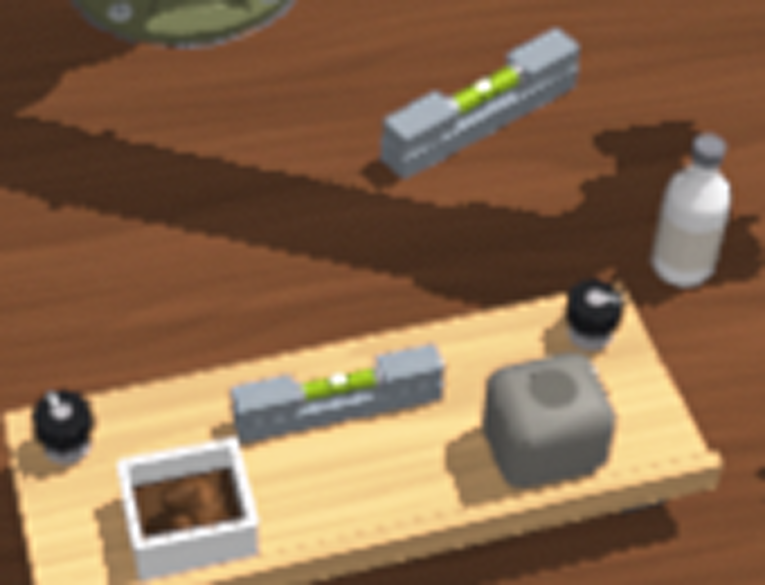

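View pics/top9.png

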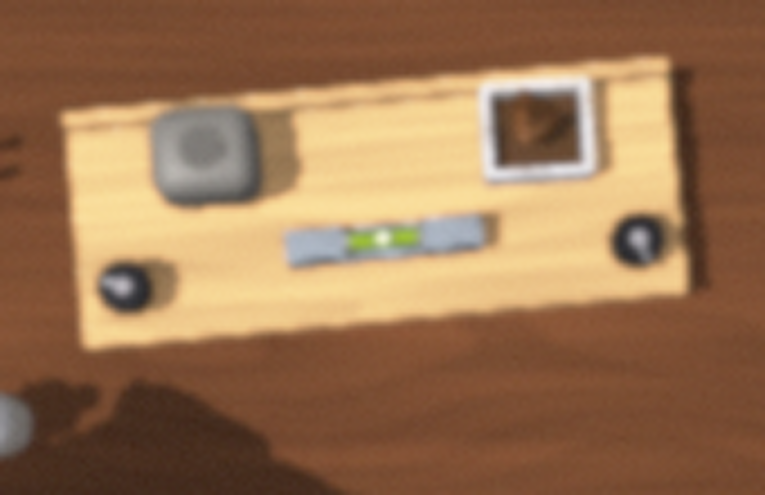

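```bash
python3 -m pendant '[{"rx":0,"ry":0,"rz":0,"tx":-35,"ty":17.6,"tz":0,"jaw":87},{"rx":0,"ry":0,"rz":0,"tx":-35,"ty":17.6,"tz":0,"jaw":87},{"rx":0,"ry":0,"rz":0,"tx":-35,"ty":17.6,"tz":0,"jaw":87},{"rx":0,"ry":0,"rz":0,"tx":-35,"ty":17.6,"tz":0,"jaw":87},{"rx":0,"ry":0,"rz":0,"tx":-35,"ty":17.6,"tz":0,"jaw":87},{"rx":0,"ry":0,"rz":0,"tx":-35,"ty":17.6,"tz":0,"jaw":87},{"rx":0,"ry":0,"rz":0,"tx":-35,"ty":17.6,"tz":0,"jaw":87},{"rx":0,"ry":0,"rz":0,"tx":-35,"ty":17.6,"tz":0,"jaw":87},{"rx":0,"ry":0,"rz":0,"tx":-35,"ty":17.6,"tz":0,"jaw":87},{"rx":0,"ry":0,"rz":0,"tx":-35,"ty":17.6,"tz":0,"jaw":87},{"rx":0,"ry":0,"rz":0,"tx":-35,"ty":17.6,"tz":0,"jaw":87},{"rx":0,"ry":0,"rz":0,"tx":-35,"ty":17.6,"tz":0,"jaw":87},{"rx":0,"ry":0,"rz":0,"tx":-35,"ty":17.6,"tz":0,"jaw":87},{"rx":0,"ry":0,"rz":0,"tx":-35,"ty":17.6,"tz":0,"jaw":87}]' && python3 -m pendant '[{"rx":0,"ry":0,"rz":7,"tx":0,"ty":0,"tz":0,"jaw":87},{"rx":0,"ry":0,"rz":7,"tx":0,"ty":0,"tz":0,"jaw":87},{"rx":0,"ry":0,"rz":7,"tx":0,"ty":0,"tz":0,"jaw":87},{"rx":0,"ry":0,"rz":7,"tx":0,"ty":0,"tz":0,"jaw":87},{"rx":0,"ry":0,"rz":7,"tx":0,"ty":0,"tz":0,"jaw":87},{"rx":0,"ry":0,"rz":7,"tx":0,"ty":0,"tz":0,"jaw":87},{"rx":0,"ry":0,"rz":7,"tx":0,"ty":0,"tz":0,"jaw":87},{"rx":0,"ry":0,"rz":7,"tx":0,"ty":0,"tz":0,"jaw":87},{"rx":0,"ry":0,"rz":7,"tx":0,"ty":0,"tz":0,"jaw":87},{"rx":0,"ry":0,"rz":7,"tx":0,"ty":0,"tz":0,"jaw":87},{"rx":0,"ry":0,"rz":7,"tx":0,"ty":0,"tz":0,"jaw":87},{"rx":0,"ry":0,"rz":7,"tx":0,"ty":0,"tz":0,"jaw":87},{"rx":0,"ry":0,"rz":2.8,"tx":0,"ty":0,"tz":0,"jaw":87},{"rx":0,"ry":0,"rz":0,"tx":0,"ty":0,"tz":0,"jaw":87},{"rx":0,"ry":0,"rz":0,"tx":0,"ty":0,"tz":0,"jaw":87}]' && python3 -c "
from h import *
go(.591,.032,.125,5,4.8)"
```

```text
time_s: 24.42
tool_pos: [0.5911, 0.0354, 0.2326]
tool_rot: [179.9, -0.0, 91.7]
force: [1.3, 0.6, 0.5]
grip_width: 0.0869
time_s: 25.67
tool_pos: [0.5904, 0.0375, 0.2322]
tool_rot: [-180.0, -0.0, 5.0]
force: [0.1, 0.8, -0.6]
grip_width: 0.0869
t 25.67 pos [0.5904 0.0375 0.2322] rot [-1.7999e+02 -1.0000e-02  5.0100e+00] F [ 0.1  0.8 -0.6] q [-43.  14.  44.  94. -10.  77. -83.] w 0.08689693037426273
total [  0.    5.5 107.2] per row [1.000e-02 1.110e+00 2.145e+01]
rz total 0.21346180144544746
```

```bash
python3 -m pendant '[{"rx":0,"ry":0,"rz":0.2,"tx":0,"ty":5.5,"tz":10,"jaw":87},{"rx":0,"ry":0,"rz":0,"tx":0,"ty":0,"tz":30,"jaw":87},{"rx":0,"ry":0,"rz":0,"tx":0,"ty":0,"tz":30,"jaw":87},{"rx":0,"ry":0,"rz":0,"tx":0,"ty":0,"tz":25,"jaw":87},{"rx":0,"ry":0,"rz":0,"tx":0,"ty":0,"tz":10,"jaw":87},{"rx":0,"ry":0,"rz":0,"tx":0,"ty":0,"tz":0,"jaw":87},{"rx":0,"ry":0,"rz":0,"tx":0,"ty":0,"tz":0,"jaw":87}]' && python3 -c "
from h import *
go(.591,.032,.11,5,4.8)
for n in('scene','top'):
  c=cam(n);a=c['img'][130:260,190:360] if n=='scene' else c['img'][100:210,170:340]
  cv2.imwrite('pics/%s10.png'%n,cv2.resize(a[:,:,::-1],None,fx=4.5,fy=4.5,interpolation=cv2.INTER_CUBIC))"
```

```text
time_s: 26.25
tool_pos: [0.5911, 0.032, 0.1272]
tool_rot: [180.0, 0.0, 4.8]
force: [-0.2, 0.0, 0.6]
grip_width: 0.0872
t 26.25 pos [0.5911 0.032  0.1272] rot [1.7997e+02 1.0000e-02 4.7600e+00] F [-0.2  0.   0.6] q [-41.  19.  43. 101. -14.  66. -80.] w 0.08723400815835355
total [-0.1  0.  17.2] per row [-0.02  0.    3.45]
rz total -0.040139476345359526
```

View pics/scene10.png

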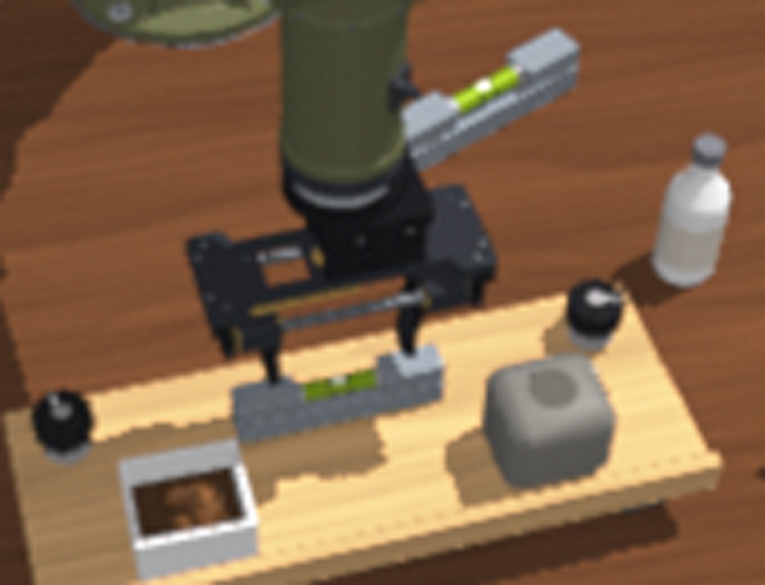

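Both fingertips (272,380 and 405,350) stand over the end blocks, with the bubble still in view at (340,381). Now lowering gently.

```bash
python3 -m pendant '[{"rx":0,"ry":0,"rz":0,"tx":0,"ty":0,"tz":6,"jaw":87},{"rx":0,"ry":0,"rz":0,"tx":0,"ty":0,"tz":4,"jaw":87},{"rx":0,"ry":0,"rz":0,"tx":0,"ty":0,"tz":3,"jaw":87},{"rx":0,"ry":0,"rz":0,"tx":0,"ty":0,"tz":1.5,"jaw":87},{"rx":0,"ry":0,"rz":0,"tx":0,"ty":0,"tz":1,"jaw":87},{"rx":0,"ry":0,"rz":0,"tx":0,"ty":0,"tz":0,"jaw":87},{"rx":0,"ry":0,"rz":0,"tx":0,"ty":0,"tz":0,"jaw":87}]'; python3 -m pendant '[{"rx":0,"ry":0,"rz":0,"tx":0,"ty":0,"tz":1,"jaw":87},{"rx":0,"ry":0,"rz":0,"tx":0,"ty":0,"tz":0,"jaw":87},{"rx":0,"ry":0,"rz":0,"tx":0,"ty":0,"tz":0,"jaw":87}]'
```

```text
time_s: 26.93
tool_pos: [0.591, 0.0326, 0.1116]
tool_rot: [-180.0, -0.0, 4.8]
force: [0.4, 0.1, 0.0]
grip_width: 0.0872
time_s: 27.18
tool_pos: [0.591, 0.0326, 0.1106]
tool_rot: [-180.0, -0.0, 4.8]
force: [0.2, -0.8, 0.2]
grip_width: 0.087
```

```bash
python3 -m pendant '[{"rx":0,"ry":0,"rz":0,"tx":0,"ty":0,"tz":1,"jaw":87},{"rx":0,"ry":0,"rz":0,"tx":0,"ty":0,"tz":0,"jaw":87},{"rx":0,"ry":0,"rz":0,"tx":0,"ty":0,"tz":0,"jaw":87}]';python3 -m pendant '[{"rx":0,"ry":0,"rz":0,"tx":0,"ty":0,"tz":1,"jaw":87},{"rx":0,"ry":0,"rz":0,"tx":0,"ty":0,"tz":0,"jaw":87},{"rx":0,"ry":0,"rz":0,"tx":0,"ty":0,"tz":0,"jaw":87}]'
```

```text
time_s: 27.43
tool_pos: [0.5912, 0.0326, 0.1099]
tool_rot: [-180.0, -0.0, 4.8]
force: [-1.0, -0.2, 2.4]
grip_width: 0.0873
time_s: 27.68
tool_pos: [0.5913, 0.0325, 0.1098]
tool_rot: [-180.0, -0.0, 4.8]
force: [-3.3, 0.5, 8.0]
grip_width: 0.0868
```

```bash
python3 -m pendant '[{"rx":0,"ry":0,"rz":0,"tx":0,"ty":0,"tz":0.5,"jaw":87},{"rx":0,"ry":0,"rz":0,"tx":0,"ty":0,"tz":0,"jaw":87},{"rx":0,"ry":0,"rz":0,"tx":0,"ty":0,"tz":0,"jaw":87},{"rx":0,"ry":0,"rz":0,"tx":0,"ty":0,"tz":0,"jaw":87},{"rx":0,"ry":0,"rz":0,"tx":0,"ty":0,"tz":0,"jaw":87},{"rx":0,"ry":0,"rz":0,"tx":0,"ty":0,"tz":0,"jaw":87},{"rx":0,"ry":0,"rz":0,"tx":0,"ty":0,"tz":0,"jaw":87},{"rx":0,"ry":0,"rz":0,"tx":0,"ty":0,"tz":0,"jaw":87},{"rx":0,"ry":0,"rz":0,"tx":0,"ty":0,"tz":0,"jaw":87},{"rx":0,"ry":0,"rz":0,"tx":0,"ty":0,"tz":0,"jaw":87},{"rx":0,"ry":0,"rz":0,"tx":0,"ty":0,"tz":0,"jaw":87},{"rx":0,"ry":0,"rz":0,"tx":0,"ty":0,"tz":0,"jaw":87},{"rx":0,"ry":0,"rz":0,"tx":0,"ty":0,"tz":0,"jaw":87},{"rx":0,"ry":0,"rz":0,"tx":0,"ty":0,"tz":0,"jaw":87},{"rx":0,"ry":0,"rz":0,"tx":0,"ty":0,"tz":0,"jaw":87},{"rx":0,"ry":0,"rz":0,"tx":0,"ty":0,"tz":0,"jaw":87},{"rx":0,"ry":0,"rz":0,"tx":0,"ty":0,"tz":0,"jaw":87},{"rx":0,"ry":0,"rz":0,"tx":0,"ty":0,"tz":0,"jaw":87}]'; python3 -c "
from h import *
for i in range(4):
 for n in('scene','top'):
  c=cam(n);a=c['img'][130:260,190:360] if n=='scene' else c['img'][100:210,170:340]
  cv2.imwrite('pics/%s11.png'%n,cv2.resize(a[:,:,::-1],None,fx=4.5,fy=4.5,interpolation=cv2.INTER_CUBIC))
  if n=='scene':print(n,np.round(bubble(c,(.5905,.0338),94.8,.089),2),bub2(c,(.5905,.0338),94.8,.089))
go(.591,.032,.11,5,4.8)"
```

```text
time_s: 29.18
tool_pos: [0.5913, 0.0326, 0.1098]
tool_rot: [-180.0, -0.0, 4.8]
force: [-3.4, -0.2, 11.4]
grip_width: 0.087
scene [ 0.06 -1.72 -1.78 52.58  3.74] (array([-28.27,  -6.27,   2.31,  25.12]), np.float64(-2.01), np.float64(-0.43))
scene [ 0.07 -1.74 -1.8  52.64  3.74] (array([-28.33,  -6.16,   2.31,  25.09]), np.float64(-1.97), np.float64(-0.35))
scene [ 0.07 -1.74 -1.81 52.56  3.74] (array([-28.33,  -6.35,   2.28,  25.03]), np.float64(-2.04), np.float64(-0.39))
scene [ 0.09 -1.72 -1.81 52.64  3.72] (array([-28.28,  -6.25,   2.42,  25.11]), np.float64(-1.96), np.float64(-0.37))
t 29.58 pos [0.5913 0.0326 0.1098] rot [-1.7995e+02 -3.0000e-02  4.7700e+00] F [-4.   0.7 11. ] q [-41.  20.  42. 102. -15.  64. -79.] w 0.08720566699739611
total [-0.3  0.5 -0.2] per row [-0.07  0.11 -0.04]
rz total -0.025471808382263816
```

View pics/scene11.png

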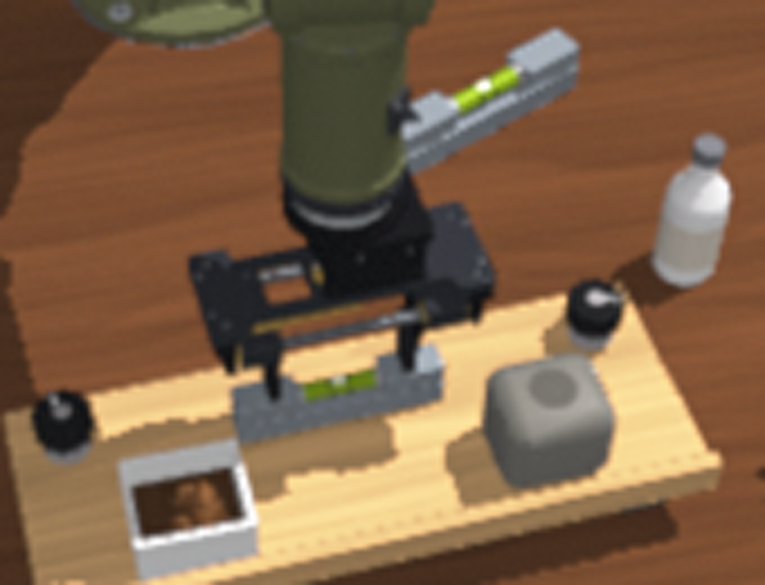

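The fingers stand on both end blocks (272,385 and 408,360). The bubble at (340,381) is mid-vial, the push is a steady 11 N, and the other knob, stone and basket are unmoved. Handing in.

```bash
python3 -c "
from cell import env
print(env.sign_off())"
```

```text
the job is handed in; nothing more can be done
None
```

I laid the small level along the front of the shelf, midway between the knobs. Pressed down with about 14 N, it showed the left end (the stone's) low: the bubble was about 5 mm to the right. I turned the left knob about 108° clockwise, measured the bubble about 1 mm too far left, and turned it back 15°, for about 93° net. The job was handed in at about 29.6 s with both fingertips pressing on the level's end blocks.

**Last checks**
- **Push:** a steady 11 N at the wrist, so with its own weight the level bears on the shelf with about 15 N.
- **Bubble:** between −0.4 and +0.1 mm from the vial's middle while pressed, by my two ways of reading the scene camera. The top camera was not read at that stage.
- **Right knob, stone, basket and glue bottle:** no shift visible in the last scene view. I compared them by eye only and did not measure.
- **Other bystanders:** the slice, jar, brush pot and mallet were outside my last pictures, and I did not recheck them.

**Disagreements:** while the arm shaded the level, the two cameras and two methods differed by up to about 1 mm on the bubble. The correction therefore rests on pictures taken with the arm clear. Those put the bubble within 0.4 mm of centre before the final press.

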